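# Pack the brackets in the transit tray and clamp it

### The arm

A 7-joint arm with a two-finger parallel gripper is mounted at the origin on the work surface. World frame = base frame: x ahead of the robot, y to its left, z up, the work surface at z = 0. Lengths are in m, angles in rad, forces in N, time in s.
With the tool pointing down it reaches from about 0.4 to 0.85 m from the base axis. Payload 10.4 kg.
Tool frame: the origin (TCP) lies between the finger pads; the fingertips stand 14 mm ahead of it and the grasp point (between the pads) lies 5 mm behind it (bot.finger_overhang is the distance from the TCP to the fingertips, in m); z points along the fingers, y is the line along which they close (so a half turn about z gives the same grasp; the last joint's range is limited). The gripper opens to 85 mm and grips with 20 to 120 N. Pads are 22 mm wide; open, the fingers measure 114 mm over their backs; the gripper's body (76 mm by 85 mm) begins 54 mm behind the grasp point. The pads swing forward as they close: fully open they stand 13 mm farther back than shut.
Start: joints at [1.117, 0.332, -0.065, 1.46, 0.022, 1.35, -0.088], TCP at [0.261, -0.568, 0.245] pointing down, gripper open.
Joint ranges: [-2.6, 2.6], [-0.5, 2.12], [-1.47, 1.34], [0.16, 2.42], [-1.27, 4.41], [0.06, 2.06], [-2.6, 2.6]. Speed limits (rad/s): [2.22, 2.22, 2.79, 2.79, 3.14, 3.14, 3.14].

### API

Orientations are given as a rotation vector (axis times angle).
In Python, from bench import bot gives the robot as it stands.
- The arm moves only by the tool drive_tool, never from a script. Its argument "increments" is text: rows parted by semicolons, each of 7 numbers parted by spaces: the finger opening in m, from 0 to 0.0854, then the shift along the world's x, y, z in m, then the turn, a rotation vector about the world's x, y, z in rad. In form: fingers dx dy dz rx ry rz; .... A call has 1 to 5 rows; each row is the pose to reach, as a shift and turn from the pose commanded when the call began; what a row does not reach only later rows make up. A row lasts 1/12 s, in which the tool goes at most 41.7 mm and 7.16 degrees, less where a joint would pass 70% of its speed; a pose out of reach is approached as far as the arm can. A call with a gripper value outside its range is refused whole. The fingers move at their own pace and stop on an object; "newtons" is the grip in N (left out, the last holds). Time passes only in rows, so rows that repeat a pose let the fingers close. It gives the time, the measured TCP pose, the force, the opening and the grip force at its end, in the units of the state.
- bot.observe(): the state, without advancing time (a new reading comes with each control period).
- bot.capture(name): name is "scene" or "top"; returns the picture (400x640x3 uint8, blue, green, red); there is no depth.
- bot.camera_params(name): a dict with "fovy" (degrees; the focal length in pixels is half the picture's height over the tangent of half this angle, whatever the lens; pixels are square), "cx", "cy" (the principal point, pixels), "rvec" (rotation vector, rad) and "tvec" (3), from world to camera coordinates, as OpenCV has them. Camera axes: x right, y down, z forward; pixel columns grow to the right and rows downward; lengths in m; the calibration is good to about 2 mm. A picture is of the moment at which its call begins. camera_params takes no time and is no camera call.
- bot.job_done(): hands the job in; it is judged then, once.
The state is a dict: "t": time; "joint_positions": joint angles; "dq": joint speeds; "joint_torque": joint torques, N m; "tcp_pos": TCP position; "tcp_rot": TCP orientation; "wrist_force": force on the tool from outside, world axes, zero at the start; "ft_torque": the same for the moment, N m; "grip_width": finger opening in m; "finger_force": force on a finger pad.
Only numpy, scipy, OpenCV 4.12 (cv2) and the standard library are available. Lean on these libraries where they do the work, as an engineer would, in place of code of your own. Each camera call takes 0.05 s, during which the arm holds its last target. There are 200 camera calls.

### The job

Turn the clamp selector to one dot (load), and only then lay every aluminium bracket lying on the bench flat in the tray, straight ones in the straight pockets and L-shaped ones in the L pockets the way round they fit, lug up, one to a pocket, and the brush, bristles down, in the wide pocket. When all lie flat on the pocket floors, turn the selector to three dots (clamped) and leave it there. The screwdriver, wrench, jar and collar are to be left where they are.

Things in the scene. Friction and masses are not known exactly. Their poses are not given: they have to be found in the camera images.
- tray: Blue tray 164 (x) x 234 (y) mm, fixed on a steel plate 190 x 272 mm with a jaw 30 mm high at either y end. Origin: centre of the plate's underside, on the bench. Pocket floors 12 mm, wall tops 26 mm above the bench; walls 4 mm. Three straight pockets side by side, a wide pocket across their far (+x) end, two L pockets on the -y side. Parts' undersides belong on the pocket floors.
- strap_pocket0 (a point): Floor centre of a straight pocket, 108 mm along tray x, 42 mm along tray y, 14 mm deep; axes as the tray's.
- strap_pocket1 (a point): Floor centre of the second straight pocket, same size (46 mm further along tray y).
- strap_pocket2 (a point): Floor centre of the third straight pocket, same size (92 mm further along tray y).
- brush_pocket (a point): Floor centre of the brush's pocket, 134 mm along tray y, 44 mm along tray x, 14 mm deep; axes as the tray's.
- angle_pocket0 (a point): L pocket 88 mm (tray y) x 76 mm (tray x), 14 mm deep, a block in one corner: an L fits one way round only. The -x one of the two. This point: on its floor, where the L's origin belongs; the L's x axis points along tray +y, its y axis along tray -x. Axes as the tray's.
- angle_pocket1 (a point): L pocket 88 mm (tray y) x 76 mm (tray x), 14 mm deep, a block in one corner: an L fits one way round only. The +x one of the two. This point: on its floor, where the L's origin belongs; the L's x axis points along tray -y, its y axis along tray +x. Axes as the tray's.
- console: Grey box 105 x 105 x 45 mm with a black top, fixed on the bench, the clamp selector in its middle. Origin: centre of the underside. White dots on the top round the knob: one dot 43 degrees to the +y side of the console's x axis, two dots on the x axis, three dots 43 degrees to the -y side (each group in a row outwards).
- selector (a joint): Angle of the clamp selector (rad), growing clockwise from above; 0 = one dot (load), 0.75 = two dots (off), 1.5 = three dots (clamped). Stiff: it stays where it is left; end stops at 0 and 1.5.
- selector_grip (a point): On the knob's axis at gripping height, 68 mm above the bench; turns with the knob. The knob is an upright bar 50 mm long (along this x axis), 14 mm thick, its top 80 mm above the bench, on a disc 52 mm across whose top is 52 mm above the bench. +x is the end with the white pointer line.
- brush: Wooden chip brush, 122 x 34 mm, 38 mm high: wooden back (20 to 38 mm up) over a block of bristles. It lies bristles down. Origin: centre of the underside; x along the 122 mm.
- strap0: Flat straight aluminium bracket, plate 100 x 34 x 8 mm with a bolt hole near each end; a square lug 24 x 24 mm stands on its middle, from the plate's top up to 34 mm above the underside. Origin: centre of the underside, under the lug; x along the 100 mm, z up (lug side). Symmetric end for end. May be absent.
- strap1: Flat straight aluminium bracket, plate 100 x 34 x 8 mm with a bolt hole near each end; a square lug 24 x 24 mm stands on its middle, from the plate's top up to 34 mm above the underside. Origin: centre of the underside, under the lug; x along the 100 mm, z up (lug side). Symmetric end for end. May be absent.
- strap2: Flat straight aluminium bracket, plate 100 x 34 x 8 mm with a bolt hole near each end; a square lug 24 x 24 mm stands on its middle, from the plate's top up to 34 mm above the underside. Origin: centre of the underside, under the lug; x along the 100 mm, z up (lug side). Symmetric end for end. May be absent.
- angle0: Flat L-shaped aluminium bracket, plate 8 mm thick; a square lug 24 x 24 mm stands on it up to 34 mm above the underside. Origin: on the underside, under the lug's centre; the lug's sides lie along x and y; z up. Long leg: x -30 to 50, y -20 to 12 mm; short leg: x -30 to 2, y 12 to 48 mm. May be absent.
- angle1: Flat L-shaped aluminium bracket, plate 8 mm thick; a square lug 24 x 24 mm stands on it up to 34 mm above the underside. Origin: on the underside, under the lug's centre; the lug's sides lie along x and y; z up. Long leg: x -30 to 50, y -20 to 12 mm; short leg: x -30 to 2, y 12 to 48 mm. May be absent.
- driver: Bystander: screwdriver with black handle, 200 mm, lying on the bench.
- wrench: Bystander: wrench, 180 mm, lying on the bench.
- jar: Bystander: closed jar, 60 mm across, 85 mm high.
- collar: Bystander: steel collar, 32 mm across, 20 mm high, among the brackets.

How it is judged:
On the way, in this order (a step that is already met when the one before it is completed fails the run):
1. the selector stands at one dot (load), with nothing laid in the tray yet (value of joint selector between -0.15 and 0.15 rad and horizontal distance between each of strap0, strap1, strap2, angle0, angle1, brush and tray above 0.15 m), for 0.2 s.
2. with the selector at one dot, every bracket and the brush lie flat in their pockets (((horizontal distance between strap0 and strap_pocket0 below 0.009 m and z of strap0 in the frame of strap_pocket0 between -0.003 and 0.003 m and angle between the x axis of strap0 and the x axis of tray, either way round below 0.16 rad and angle between strap0's own z axis and vertical below 0.06 rad) or (horizontal distance between strap0 and strap_pocket1 below 0.009 m and z of strap0 in the frame of strap_pocket1 between -0.003 and 0.003 m and angle between the x axis of strap0 and the x axis of tray, either way round below 0.16 rad and angle between strap0's own z axis and vertical below 0.06 rad) or (horizontal distance between strap0 and strap_pocket2 below 0.009 m and z of strap0 in the frame of strap_pocket2 between -0.003 and 0.003 m and angle between the x axis of strap0 and the x axis of tray, either way round below 0.16 rad and angle between strap0's own z axis and vertical below 0.06 rad)) and ((horizontal distance between strap1 and strap_pocket0 below 0.009 m and z of strap1 in the frame of strap_pocket0 between -0.003 and 0.003 m and angle between the x axis of strap1 and the x axis of tray, either way round below 0.16 rad and angle between strap1's own z axis and vertical below 0.06 rad) or (horizontal distance between strap1 and strap_pocket1 below 0.009 m and z of strap1 in the frame of strap_pocket1 between -0.003 and 0.003 m and angle between the x axis of strap1 and the x axis of tray, either way round below 0.16 rad and angle between strap1's own z axis and vertical below 0.06 rad) or (horizontal distance between strap1 and strap_pocket2 below 0.009 m and z of strap1 in the frame of strap_pocket2 between -0.003 and 0.003 m and angle between the x axis of strap1 and the x axis of tray, either way round below 0.16 rad and angle between strap1's own z axis and vertical below 0.06 rad)) and ((horizontal distance between strap2 and strap_pocket0 below 0.009 m and z of strap2 in the frame of strap_pocket0 between -0.003 and 0.003 m and angle between the x axis of strap2 and the x axis of tray, either way round below 0.16 rad and angle between strap2's own z axis and vertical below 0.06 rad) or (horizontal distance between strap2 and strap_pocket1 below 0.009 m and z of strap2 in the frame of strap_pocket1 between -0.003 and 0.003 m and angle between the x axis of strap2 and the x axis of tray, either way round below 0.16 rad and angle between strap2's own z axis and vertical below 0.06 rad) or (horizontal distance between strap2 and strap_pocket2 below 0.009 m and z of strap2 in the frame of strap_pocket2 between -0.003 and 0.003 m and angle between the x axis of strap2 and the x axis of tray, either way round below 0.16 rad and angle between strap2's own z axis and vertical below 0.06 rad)) and ((horizontal distance between angle0 and angle_pocket0 below 0.01 m and z of angle0 in the frame of angle_pocket0 between -0.003 and 0.003 m and angle between the x axis of angle0 and the y axis of tray, either way round below 0.16 rad and angle between angle0's own z axis and vertical below 0.06 rad) or (horizontal distance between angle0 and angle_pocket1 below 0.01 m and z of angle0 in the frame of angle_pocket1 between -0.003 and 0.003 m and angle between the x axis of angle0 and the y axis of tray, either way round below 0.16 rad and angle between angle0's own z axis and vertical below 0.06 rad)) and ((horizontal distance between angle1 and angle_pocket0 below 0.01 m and z of angle1 in the frame of angle_pocket0 between -0.003 and 0.003 m and angle between the x axis of angle1 and the y axis of tray, either way round below 0.16 rad and angle between angle1's own z axis and vertical below 0.06 rad) or (horizontal distance between angle1 and angle_pocket1 below 0.01 m and z of angle1 in the frame of angle_pocket1 between -0.003 and 0.003 m and angle between the x axis of angle1 and the y axis of tray, either way round below 0.16 rad and angle between angle1's own z axis and vertical below 0.06 rad)) and horizontal distance between brush and brush_pocket below 0.011 m and z of brush in the frame of brush_pocket between -0.003 and 0.003 m and angle between the x axis of brush and the y axis of tray, either way round below 0.16 rad and angle between brush's own z axis and vertical below 0.06 rad and value of joint selector between -0.15 and 0.15 rad), for 0.3 s.
3. the selector stands at three dots (clamped) (value of joint selector between 1.35 and 1.65 rad), for 0.2 s.
At the end, for the whole second after the job is handed in: All brackets present and the brush rest lug or wood up in pockets of their shape: underside within 3 mm of the floor, within 9 mm (straight), 10 mm (L), 11 mm (brush) of centred, turned under 0.16 rad, level to 0.06 rad; selector within 0.15 rad of three dots (1.5) (all of step 3 and ((horizontal distance between strap0 and strap_pocket0 below 0.009 m and z of strap0 in the frame of strap_pocket0 between -0.003 and 0.003 m and angle between the x axis of strap0 and the x axis of tray, either way round below 0.16 rad and angle between strap0's own z axis and vertical below 0.06 rad) or (horizontal distance between strap0 and strap_pocket1 below 0.009 m and z of strap0 in the frame of strap_pocket1 between -0.003 and 0.003 m and angle between the x axis of strap0 and the x axis of tray, either way round below 0.16 rad and angle between strap0's own z axis and vertical below 0.06 rad) or (horizontal distance between strap0 and strap_pocket2 below 0.009 m and z of strap0 in the frame of strap_pocket2 between -0.003 and 0.003 m and angle between the x axis of strap0 and the x axis of tray, either way round below 0.16 rad and angle between strap0's own z axis and vertical below 0.06 rad)) and ((horizontal distance between strap1 and strap_pocket0 below 0.009 m and z of strap1 in the frame of strap_pocket0 between -0.003 and 0.003 m and angle between the x axis of strap1 and the x axis of tray, either way round below 0.16 rad and angle between strap1's own z axis and vertical below 0.06 rad) or (horizontal distance between strap1 and strap_pocket1 below 0.009 m and z of strap1 in the frame of strap_pocket1 between -0.003 and 0.003 m and angle between the x axis of strap1 and the x axis of tray, either way round below 0.16 rad and angle between strap1's own z axis and vertical below 0.06 rad) or (horizontal distance between strap1 and strap_pocket2 below 0.009 m and z of strap1 in the frame of strap_pocket2 between -0.003 and 0.003 m and angle between the x axis of strap1 and the x axis of tray, either way round below 0.16 rad and angle between strap1's own z axis and vertical below 0.06 rad)) and ((horizontal distance between strap2 and strap_pocket0 below 0.009 m and z of strap2 in the frame of strap_pocket0 between -0.003 and 0.003 m and angle between the x axis of strap2 and the x axis of tray, either way round below 0.16 rad and angle between strap2's own z axis and vertical below 0.06 rad) or (horizontal distance between strap2 and strap_pocket1 below 0.009 m and z of strap2 in the frame of strap_pocket1 between -0.003 and 0.003 m and angle between the x axis of strap2 and the x axis of tray, either way round below 0.16 rad and angle between strap2's own z axis and vertical below 0.06 rad) or (horizontal distance between strap2 and strap_pocket2 below 0.009 m and z of strap2 in the frame of strap_pocket2 between -0.003 and 0.003 m and angle between the x axis of strap2 and the x axis of tray, either way round below 0.16 rad and angle between strap2's own z axis and vertical below 0.06 rad)) and ((horizontal distance between angle0 and angle_pocket0 below 0.01 m and z of angle0 in the frame of angle_pocket0 between -0.003 and 0.003 m and angle between the x axis of angle0 and the y axis of tray, either way round below 0.16 rad and angle between angle0's own z axis and vertical below 0.06 rad) or (horizontal distance between angle0 and angle_pocket1 below 0.01 m and z of angle0 in the frame of angle_pocket1 between -0.003 and 0.003 m and angle between the x axis of angle0 and the y axis of tray, either way round below 0.16 rad and angle between angle0's own z axis and vertical below 0.06 rad)) and ((horizontal distance between angle1 and angle_pocket0 below 0.01 m and z of angle1 in the frame of angle_pocket0 between -0.003 and 0.003 m and angle between the x axis of angle1 and the y axis of tray, either way round below 0.16 rad and angle between angle1's own z axis and vertical below 0.06 rad) or (horizontal distance between angle1 and angle_pocket1 below 0.01 m and z of angle1 in the frame of angle_pocket1 between -0.003 and 0.003 m and angle between the x axis of angle1 and the y axis of tray, either way round below 0.16 rad and angle between angle1's own z axis and vertical below 0.06 rad)) and horizontal distance between brush and brush_pocket below 0.011 m and z of brush in the frame of brush_pocket between -0.003 and 0.003 m and angle between the x axis of brush and the y axis of tray, either way round below 0.16 rad and angle between brush's own z axis and vertical below 0.06 rad and linear speed of each of strap0, strap1, strap2, angle0, angle1, brush below 0.02 m/s); the robot touches nothing.
It fails at once if the driver is knocked or carried more than 8 cm away (distance of driver from where it was at the start of the episode above 0.08 m).
It fails at once if the wrench is knocked or carried more than 8 cm away (distance of wrench from where it was at the start of the episode above 0.08 m).
It fails at once if the jar is knocked or carried more than 8 cm away (distance of jar from where it was at the start of the episode above 0.08 m).
It fails at once if the collar is knocked or carried more than 8 cm away (distance of collar from where it was at the start of the episode above 0.08 m).
Of strap0, strap1, strap2, angle0, angle1 only 4 to 5 are there at a start; the rules pass over those that are not, and their reading is None.
At some moment in a run one of strap0, strap1, strap2, angle0, angle1 may be knocked a few centimetres aside while the robot is not near it.
It also fails if it takes over 208 s, if anything falls off the work surface, if the arm or the gripper's body presses on something with over 40 N, if the wrist force passes 120 N, or if a joint passes its speed limit or range.

## Working session

There is one attempt and no reset: what is moved stays moved. The work goes in short steps, Python scripts to look and compute and a tool call to move; the robot and the scene stay as the last step left them, time stands still between calls to the robot, and variables do not carry over. Pictures are saved under pics/ and viewed, at most 14 in all, crops included, and the job is handed in when it is done.

Besides the shell and the picture viewer there is one more tool, called after "Emit:" in YAML: its name, and indented under it one key for each argument. drive_tool: Moves the arm, as the interface text tells. Its arguments: {"type":"object","properties":{"increments":{"type":"string"},"newtons":{"type":"number"}},"required":["increments"]}

```bash
mkdir -p pics; ls; python3 - <<'E'
from bench import bot
import cv2
print(bot.observe())
for n in("scene","top"):
    im=bot.capture(n); cv2.imwrite(f"pics/{n}0.png",im); print(n,bot.camera_params(n))
print(bot.finger_overhang)
E
```

```text
pics
{'t': 0.0, 'joint_positions': array([ 1.11743827,  0.33282525, -0.06475805,  1.46100205,  0.02157748,
        1.34989432, -0.0884936 ]), 'dq': array([ 0.00145725,  0.00096817,  0.00085829, -0.00056007,  0.00020927,
       -0.00028987, -0.00294754]), 'joint_torque': array([-3.53772220e-04, -6.25444508e+01,  4.86704567e-02, -3.91610062e+01,
        1.60654873e-02,  9.82896192e-03,  1.80165728e-05]), 'tcp_pos': array([ 0.26084782, -0.56754399,  0.24451617]), 'tcp_rot': array([-3.06761863e+00, -6.71236465e-01,  5.25712382e-04]), 'wrist_force': array([-0.19510612, -0.03042805,  0.10507514]), 'ft_torque': array([ 0.01366801,  0.02239774, -0.03613204]), 'finger_force': 0.0, 'grip_width': 0.08527093545725238}
scene {'fovy': 50.30028361045639, 'cx': 320.1806948155198, 'cy': 200.6985643874908, 'rvec': array([ 2.23758193,  1.33556069, -0.3848945 ]), 'tvec': array([-0.25397021, -0.37550393,  1.34121219])}
top {'fovy': 45.93575429805878, 'cx': 315.762421956624, 'cy': 195.6897708551443, 'rvec': array([ 2.1783012 , -2.21526248,  0.08140786]), 'tvec': array([-0.02016857,  0.54771666,  1.21183388])}
0.014
```

```bash
python3 - <<'E'
import cv2
for n in("scene","top"):
    im=cv2.imread(f"pics/{n}0.png"); cv2.imwrite(f"pics/{n}0b.png",cv2.resize(im,(800,500),interpolation=cv2.INTER_CUBIC))
E
```

```text
(no output)
```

View pics/top0b.png

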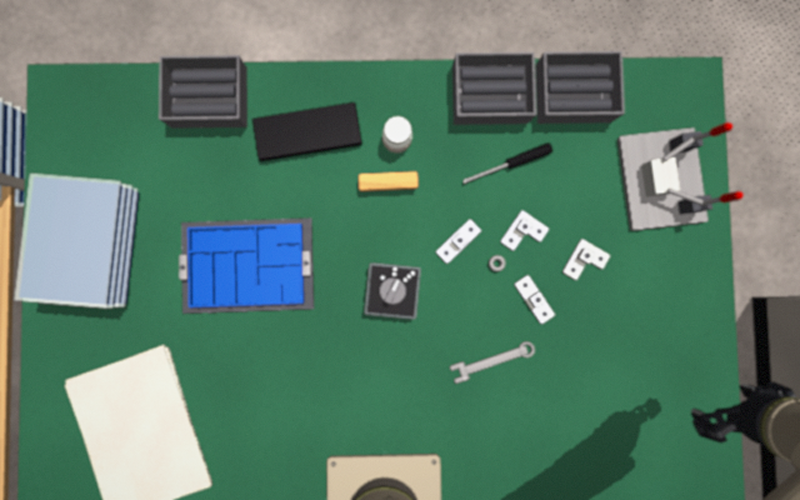

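View pics/scene0b.png

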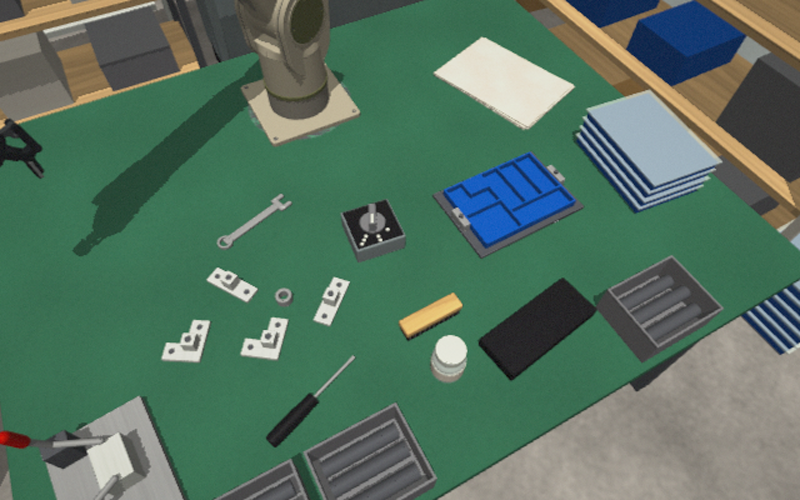

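The top view shows two straights and two Ls (one bracket absent), the brush near (388,181), the console at (392,291) with its pointer near two dots, and the tray at (247,265). Next I'll look at enlarged crops.

```bash
cat > h.py <<'E'
import numpy as np, cv2
from bench import bot
from scipy.spatial.transform import Rotation as R
from scipy.optimize import least_squares
P={n:bot.camera_params(n) for n in("scene","top")}
def K(n):
    p=P[n]; f=200/np.tan(np.radians(p["fovy"])/2); return np.array([[f,0,p["cx"]],[0,f,p["cy"]],[0,0,1]])
def proj(n,X): return cv2.projectPoints(np.atleast_2d(np.float64(X)),P[n]["rvec"],P[n]["tvec"],K(n),None)[0][:,0]
def back(n,uv,z):
    Rm=cv2.Rodrigues(P[n]["rvec"])[0]; C=-Rm.T@P[n]["tvec"]
    d=(Rm.T@np.linalg.inv(K(n))@np.c_[np.atleast_2d(uv),np.ones(len(np.atleast_2d(uv)))].T).T
    return C+d*((z-C[2])/d[:,2])[:,None]
def tri(a,b):
    M=[K(n)@np.c_[cv2.Rodrigues(P[n]["rvec"])[0],P[n]["tvec"]] for n in("top","scene")]
    X=cv2.triangulatePoints(*M,np.float64(a).reshape(1,2).T,np.float64(b).reshape(1,2).T); return X[:3,0]/X[3,0]
def crop(im,x,y,w,h,s,out=None):
    "crop at native pixels with a grid of labels every 10 px"
    c=cv2.resize(im[y:y+h,x:x+w],None,fx=s,fy=s,interpolation=cv2.INTER_CUBIC)
    for u in range(-(-x//10)*10,x+w,10):
        cv2.line(c,(int((u+.5-x)*s),0),(int((u+.5-x)*s),5),(0,255,255),1); cv2.putText(c,str(u),(int((u-x)*s)-6,15),0,.35,(0,255,255),1)
    for v in range(-(-y//10)*10,y+h,10):
        cv2.line(c,(0,int((v+.5-y)*s)),(5,int((v+.5-y)*s)),(0,255,255),1); cv2.putText(c,str(v),(7,int((v-y)*s)+6),0,.35,(0,255,255),1)
    if out: cv2.imwrite(out,c)
    return c
E
python3 - <<'E'
from h import *
t=cv2.imread("pics/top0.png");s=cv2.imread("pics/scene0.png")
crop(t,345,163,145,100,5.5,"pics/c1.png")
crop(s,125,205,160,90,5,"pics/c2.png")
crop(t,140,170,200,90,4,"pics/c3.png")
crop(s,265,115,205,160,3.7,"pics/c4.png")
E
```

```text
(no output)
```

View pics/c1.png

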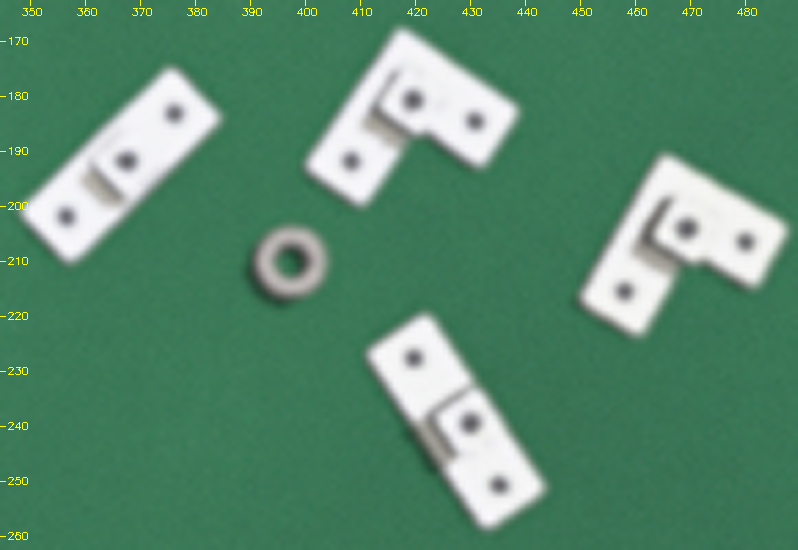

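View pics/c2.png

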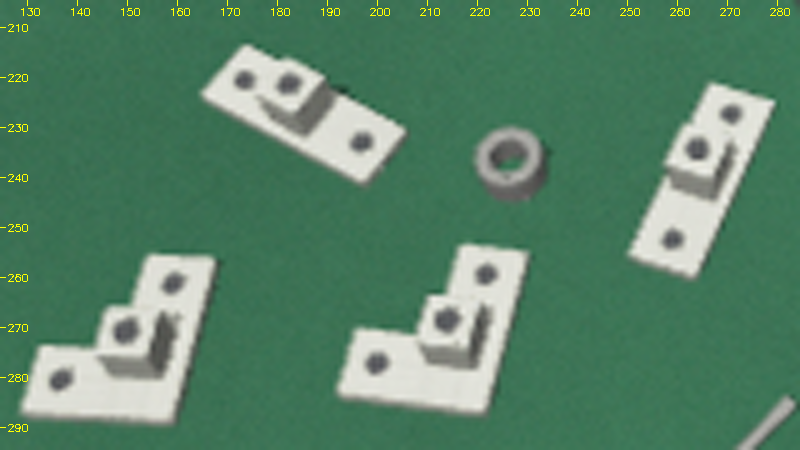

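View pics/c3.png

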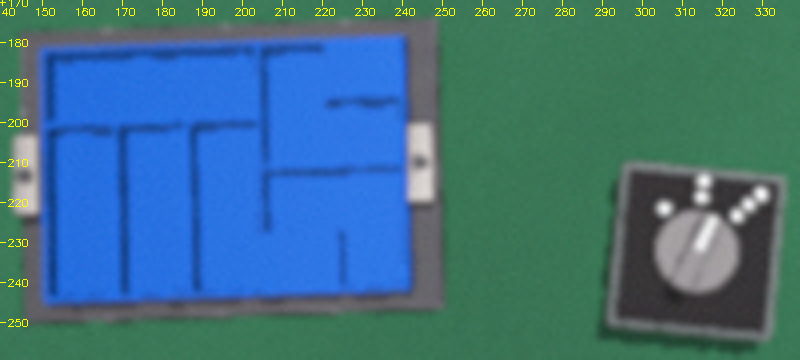

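View pics/c4.png

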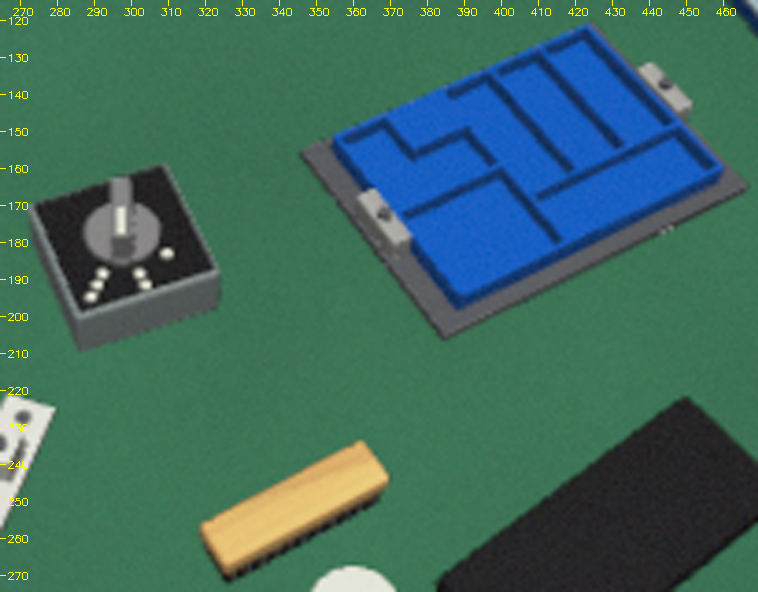

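```bash
cat > fit.py <<'E'
from h import *
def px(l,x0,y0,s): return np.array(l,float)/s+[x0-.5,y0-.5]
S=np.array([[50,17,8],[50,-17,8],[-50,-17,8],[-50,17,8],[0,0,34]])/1e3
L=np.array([[-30,-20,8],[50,-20,8],[50,12,8],[-30,48,8],[2,48,8],[0,0,34]])/1e3
def box(a,b,h): return np.array([[a,b,h],[a,-b,h],[-a,-b,h],[-a,b,h]])/2e3*[1,1,2]
def order(m):  # point sets may be listed from any corner: try cyclic shifts of the first 4
    return [np.r_[np.roll(m[:4],k,0),m[4:]] for k in range(4)]
def fit(name,model,top,scene,cyc=True):
    best=None
    z0=model[:,2].mean()
    obs={"top":top,"scene":scene}
    c=tri(top.mean(0),scene.mean(0)) ; e0=back("top",top,.008)
    for ya in np.arange(-3,3.2,.4):
        def res(p,asg=None):
            X=model@R.from_euler("z",p[3]).as_matrix().T+p[:3]
            r=[]
            for n in obs:
                q=proj(n,X)
                if cyc:  # nearest assignment
                    from scipy.optimize import linear_sum_assignment as A
                    D=np.linalg.norm(q[:,None]-obs[n][None],axis=2);i,j=A(D); r.append(q[i]-obs[n][j])
                else: r.append(q-obs[n])
            return np.concatenate(r).ravel()
        s=least_squares(res,[c[0],c[1],0,ya],x_scale=[.01,.01,.01,.1])
        if best is None or s.cost<best.cost: best=s
    rms=np.sqrt(2*best.cost/len(best.fun)*2)
    print(name,"xyz mm",(best.x[:3]*1e3).round(1),"yaw deg",np.degrees(best.x[3]).round(1)%360,"rms px",rms.round(2))
    return best.x
E
python3 - <<'E'
from fit import *
a=(345,163,5.5);b=(125,205,5);c=(140,170,4);d=(265,115,3.7)
fit("strapA",S,px([(171,67),(222,118),(71,264),(20,212),(126,161)],*a),px([(710,82),(775,101),(695,279),(628,257),(697,149)],*b))
fit("strapB",S,px([(425,312),(546,489),(487,530),(366,353),(470,424)],*a),px([(245,43),(406,131),(364,186),(200,96),(289,83)],*b))
fit("angleA",L,px([(402,27),(305,163),(361,207),(519,111),(483,168),(413,100)],*a),px([(485,414),(528,252),(460,243),(337,396),(355,327),(447,320)],*b),False)
fit("angleB",L,px([(667,152),(578,299),(639,336),(789,231),(754,289),(686,229)],*a),px([(175,424),(216,258),(148,254),(20,412),(40,346),(125,329)],*b),False)
fit("tray",box(164,234,26),px([(40,43),(405,36),(411,291),(46,303)],*c),px([(334,137),(590,23),(724,168),(460,298)],*d))
fit("console",box(105,105,45),px([(625,163),(785,178),(768,338),(608,325)],*c),px([(31,205),(165,165),(218,270),(77,313)],*d))
t=cv2.imread("pics/top0.png");h=cv2.cvtColor(t,cv2.COLOR_BGR2HSV)
def seg(lo,hi,x,y,w,hh):
    m=np.zeros(t.shape[:2],np.uint8); m[y:y+hh,x:x+w]=cv2.inRange(h,lo,hi)[y:y+hh,x:x+w]
    cs=cv2.findContours(m,0,2)[0]; k=max(cs,key=cv2.contourArea); r=cv2.minAreaRect(k); print(r); return cv2.boxPoints(r)
B=seg((10,90,120),(30,255,255),270,120,80,50)
fit("brush",box(122,34,38),B,px([(361,441),(389,477),(228,568),(201,524)],*d))
T=seg((100,150,80),(125,255,255),130,160,130,100); print(T)
# jars etc
print("jar",tri((397/1.25,133/1.25),(451/1.25,350/1.25)),"collar",tri(px([(291,260)],*a),px([(509,152)],*b)))
print("knob",back("top",px([(712,217),(697,247)],*c),.080),back("scene",px([(121,207),(121,232),(122,180),(122,235)],*d),.080), "dots",back("top",px([(664,208),(702,190),(748,205)],*c),.045))
E
```

```text
strapA xyz mm [ 554.2 -163.7   -4.1] yaw deg 312.9 rms px 0.34
strapB xyz mm [ 429.1 -321.3   -4.6] yaw deg 32.6 rms px 0.42
angleA xyz mm [ 581.1 -299.    -3.6] yaw deg 143.9 rms px 0.51
angleB xyz mm [ 518.  -426.5   -4.3] yaw deg 148.0 rms px 0.61
tray xyz mm [511.2 279.6  -2.1] yaw deg 180.8 rms px 0.52
console xyz mm [452.3 -22.3  -4.4] yaw deg 353.3 rms px 1.24
((310.1109619140625, 144.21945190429688), (13.932596206665039, 48.139862060546875), 87.1375961303711)
brush xyz mm [679.8 -17.1  -6. ] yaw deg 272.2 rms px 0.75
((195.83786010742188, 212.12847900390625), (64.10089111328125, 92.5219955444336), 87.99044799804688)
[[148.48143 181.71994]
 [240.94652 178.47556]
 [243.19429 242.53702]
 [150.7292  245.7814 ]]
jar [ 0.77088459 -0.03572086  0.06751921] collar [ 0.50680684 -0.2414156   0.01933805]
knob [[ 0.47422039 -0.03159722  0.08      ]
 [ 0.4559786  -0.02205877  0.08      ]] [[ 0.45567703 -0.02467459  0.08      ]
 [ 0.47415717 -0.03403796  0.08      ]
 [ 0.43557194 -0.0137332   0.08      ]
 [ 0.47665623 -0.03456752  0.08      ]] dots [[ 0.48048141 -0.00185499  0.045     ]
 [ 0.49146594 -0.02612727  0.045     ]
 [ 0.48146837 -0.05513008  0.045     ]]
```

```bash
python3 - <<'E'
s=open("fit.py").read()
s=s.replace("def fit(name,model,top,scene,cyc=True):","def fit(name,model,top,scene,cyc=True,only=None):").replace('obs={"top":top,"scene":scene}','obs={"top":top,"scene":scene}\n    if only: obs={only:obs[only]}')
s=s.replace("p[:3]\n","np.r_[p[:2],0]\n")
open("fit.py","w").write(s)
E
cat > all0.py <<'E'
from fit import *
a=(345,163,5.5);b=(125,205,5);c=(140,170,4);d=(265,115,3.7)
for o in("top","scene"):
    print(o)
    fit("strapA",S,px([(171,67),(222,118),(71,264),(20,212),(126,161)],*a),px([(710,82),(775,101),(695,279),(628,257),(697,149)],*b),only=o)
    fit("strapB",S,px([(425,312),(546,489),(487,530),(366,353),(470,424)],*a),px([(245,43),(406,131),(364,186),(200,96),(289,83)],*b),only=o)
    fit("angleA",L,px([(402,27),(305,163),(361,207),(519,111),(483,168),(413,100)],*a),px([(485,414),(528,252),(460,243),(337,396),(355,327),(447,320)],*b),False,o)
    fit("angleB",L,px([(667,152),(578,299),(639,336),(789,231),(754,289),(686,229)],*a),px([(175,424),(216,258),(148,254),(20,412),(40,346),(125,329)],*b),False,o)
    fit("tray",box(164,234,26),px([(40,43),(405,36),(411,291),(46,303)],*c),px([(334,137),(590,23),(724,168),(460,298)],*d),only=o)
    fit("console",box(105,105,45),px([(625,163),(785,178),(768,338),(608,325)],*c),px([(31,205),(165,165),(218,270),(77,313)],*d),only=o)
    B=cv2.boxPoints(((310.1,144.2),(13.93,48.14),87.14))
    fit("brush",box(122,34,38),B,px([(361,441),(389,477),(228,568),(201,524)],*d),only=o)
E
python3 all0.py
```

```text
top
strapA xyz mm [ 554.  -162.8    4.5] yaw deg 312.9 rms px 0.22
strapB xyz mm [ 429.4 -319.5    0. ] yaw deg 213.0 rms px 0.24
angleA xyz mm [ 580.9 -297.8   -1.2] yaw deg 143.3 rms px 0.45
angleB xyz mm [ 517.9 -424.9   21. ] yaw deg 147.1 rms px 0.47
tray xyz mm [511.3 279.5   0. ] yaw deg 0.8 rms px 0.55
console xyz mm [453.1 -22.  -13.4] yaw deg 353.5 rms px 0.91
brush xyz mm [679.1 -16.8  -4.7] yaw deg 272.0 rms px 0.57
scene
strapA xyz mm [ 556.3 -164.6 1780.1] yaw deg 132.9 rms px 0.28
strapB xyz mm [ 432.  -321.6    1.1] yaw deg 212.3 rms px 0.32
angleA xyz mm [ 582.8 -299.2  326.2] yaw deg 144.5 rms px 0.36
angleB xyz mm [ 520.5 -426.     0. ] yaw deg 148.7 rms px 0.52
tray xyz mm [ 5.123e+02  2.778e+02 -2.000e-01] yaw deg 181.0 rms px 0.4
console xyz mm [454.2 -23.7  70.7] yaw deg 173.0 rms px 1.61
brush xyz mm [682.1 -19.2  44.5] yaw deg 272.5 rms px 0.95
```

Emit:
drive_tool:
  increments: "0.05 0.0645 0.1814 0 0 0 -0.3;0.05 0.0645 0.1814 0 0 0 -0.3;0.05 0.0645 0.1814 0 0 0 -0.3;0.05 0.0645 0.1814 0 0 0 -0.3;0.05 0.0645 0.1814 0 0 0 -0.3"
  newtons: 60

```text
t: 0.52
tcp_pos: [0.327, -0.3824, 0.2451]
tcp_rot: [-3.134, -0.21, 0.0]
wrist_force: [1.8, -0.1, -0.1]
grip_width: 0.0498
finger_force: 0.0
```

Emit:
drive_tool:
  increments: "0.05 0.0645 0.1814 0 0 0 -0.3;0.05 0.0645 0.1814 0 0 0 -0.3;0.05 0.0645 0.1814 0 0 0 -0.3;0.05 0.0645 0.1814 0 0 0 -0.3;0.05 0.0645 0.1814 0 0 0 -0.3"

```text
t: 0.93
tcp_pos: [0.3905, -0.2019, 0.2453]
tcp_rot: [3.131, -0.264, -0.0]
wrist_force: [1.1, 0.3, -0.7]
grip_width: 0.0497
finger_force: 0.0
```

Emit:
drive_tool:
  increments: "0.05 0.0645 0.1814 0 0 0 -0.3;0.05 0.0645 0.1814 0 0 0 -0.3;0.05 0.0645 0.1814 0 0 0 -0.3;0.05 0.0645 0.1814 0 0 0 -0.3;0.05 0.0645 0.1814 0 0 0 -0.3"

```text
t: 1.35
tcp_pos: [0.4546, -0.0213, 0.2454]
tcp_rot: [3.055, -0.731, 0.0]
wrist_force: [1.4, -0.3, 0.0]
grip_width: 0.0498
finger_force: 0.0
```

Emit:
drive_tool:
  increments: "0.05 0 0 -0.12 0 0 0;0.05 0 0 -0.12 0 0 0;0.05 0 0 -0.12 0 0 0;0.05 0 0 -0.12 0 0 0;0.05 0 0 -0.12 0 0 0"

```text
t: 1.77
tcp_pos: [0.4534, -0.0235, 0.1248]
tcp_rot: [-3.056, 0.73, 0.006]
wrist_force: [0.4, 0.1, 0.4]
grip_width: 0.0506
finger_force: 0.0
```

```bash
python3 - <<'E'
from h import *
o=bot.observe(); p=o["tcp_pos"]
Rm=R.from_rotvec(o["tcp_rot"]).as_matrix()
out=[]
for n,(x,y,w,h) in {"top":(280,170,80,80),"scene":(250,100,80,80)}.items():
    im=bot.capture(n)
    pts=[p+Rm@[0,0,.014],p+Rm@[0,.025,.014],p+Rm@[0,-.025,.014]]
    c=crop(im,x,y,w,h,5)
    for q in proj(n,pts): cv2.circle(c,tuple(int(v) for v in (q+.5-[x,y])*5),4,(0,0,255),1)
    out.append(c)
cv2.imwrite("pics/k1.png",np.hstack(out))
E
```

```text
(no output)
```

View pics/k1.png

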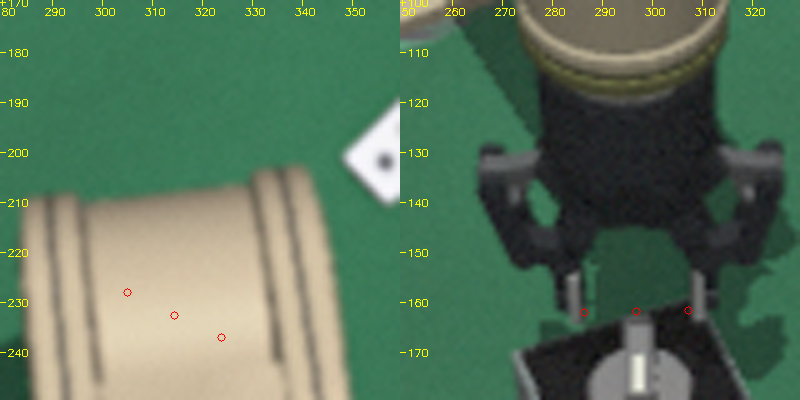

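Scene crop: fingertips (575,322)/(697,322) straddle the knob at (638,350) centred. Going down, gripping and turning about +64°.

Emit:
drive_tool:
  increments: "0.05 0.001 0 -0.03 0 0 0;0.05 0.001 0 -0.055 0 0 0;0.05 0.001 0 -0.055 0 0 0;0.0 0.001 0 -0.055 0 0 0;0.0 0.001 0 -0.055 0 0 0"

```text
t: 2.28
tcp_pos: [0.4571, -0.0238, 0.0727]
tcp_rot: [-3.055, 0.731, -0.005]
wrist_force: [-0.6, -0.5, 0.2]
grip_width: 0.0269
finger_force: 0.0
```

Emit:
drive_tool:
  increments: "0 0 0 0 0 0 0;0 0 0 0 0 0 0;0 0 0 0 0 0 0;0 0 0 0 0 0 0;0 0 0 0 0 0 0"

```text
t: 2.7
tcp_pos: [0.4566, -0.0252, 0.0729]
tcp_rot: [3.053, -0.732, 0.004]
wrist_force: [-6.6, -4.9, 15.2]
grip_width: 0.0127
finger_force: 58.8
```

Emit:
drive_tool:
  increments: "0 0 0 0 0 0 0.08;0 0 0 0 0 0 0.16;0 0 0 0 0 0 0.24;0 0 0 0 0 0 0.32;0 0 0 0 0 0 0.4"

```text
t: 3.12
tcp_pos: [0.4568, -0.0239, 0.0729]
tcp_rot: [3.139, -0.103, 0.004]
wrist_force: [-5.7, 0.4, 13.7]
grip_width: 0.0128
finger_force: 58.8
```

Emit:
drive_tool:
  increments: "0 0 0 0 0 0 0.08;0 0 0 0 0 0 0.16;0 0 0 0 0 0 0.24;0 0 0 0 0 0 0.32;0 0 0 0 0 0 0.4"

```text
t: 3.53
tcp_pos: [0.4567, -0.0228, 0.0729]
tcp_rot: [3.097, 0.524, 0.004]
wrist_force: [-7.1, 5.1, 16.2]
grip_width: 0.0126
finger_force: 59.2
```

Emit:
drive_tool:
  increments: "0 0 0 0 0 0 0.08;0 0 0 0 0 0 0.16;0 0 0 0 0 0 0.24;0 0 0 0 0 0 0.32;0 0 0 0 0 0 0.32"

```text
t: 3.95
tcp_pos: [0.4562, -0.022, 0.0728]
tcp_rot: [-2.974, -1.011, -0.002]
wrist_force: [-9.2, 8.0, 19.3]
grip_width: 0.0124
finger_force: 60.6
```

```bash
python3 - <<'E'
from h import *
o=bot.observe(); print(o["tcp_rot"],o["tcp_pos"],o["wrist_force"],o["ft_torque"],o["finger_force"],o["joint_positions"])
E
```

```text
[-2.97383331e+00 -1.01107801e+00 -2.28465363e-03] [ 0.4562303  -0.02198819  0.07283584] [-9.17218639  8.02526422 19.30752604] [ 1.94333391  2.18784288 -0.84271207] 60.58638095855713 [ 0.62826352  0.22076863 -0.72714399  2.04729701  0.18081224  0.93476185
 -1.11001147]
```

Emit:
drive_tool:
  increments: "0.05 0 0 0 0 0 0;0.05 0 0 0 0 0 0;0.05 0 0 0.04 0 0 0;0.05 0 0 0.08 0 0 0;0.05 0 0 0.08 0 0 0"

```text
t: 4.37
tcp_pos: [0.4593, -0.0235, 0.1575]
tcp_rot: [2.972, 1.003, 0.014]
wrist_force: [1.7, -0.4, 0.8]
grip_width: 0.0499
finger_force: 0.0
```

Emit:
drive_tool:
  increments: "0.055 0.098 -0.142 0 0 0 0.09;0.055 0.098 -0.142 0 0 0 0.09;0.055 0.098 -0.142 0 0 0 0.09;0.055 0.098 -0.142 0 0 0 0.09;0.055 0.098 -0.142 0 0 0 0.09"

```text
t: 4.78
tcp_pos: [0.5555, -0.1736, 0.1504]
tcp_rot: [2.93, 1.125, 0.001]
wrist_force: [-0.7, -0.1, -0.3]
grip_width: 0.0551
finger_force: 0.0
```

```bash
python3 - <<'E'
from h import *
o=bot.observe(); print(o["tcp_rot"],o["tcp_pos"],o["joint_positions"])
t=bot.capture("top");s=bot.capture("scene")
cv2.imwrite("pics/k2.png",np.hstack([crop(t,280,170,80,80,5),crop(s,250,130,80,80,5)]))
a=cv2.imread("pics/top0.png"); print(abs(t.astype(int)-a).max(2)[165:262,420:490].max())
E
```

```text
[2.93035149e+00 1.12465716e+00 7.87145220e-04] [ 0.55548525 -0.17359934  0.15036134] [ 0.73586875  0.3763606  -0.62576604  1.67108242  0.23850864  1.16909265
 -0.78811685]
183
```

View pics/k2.png

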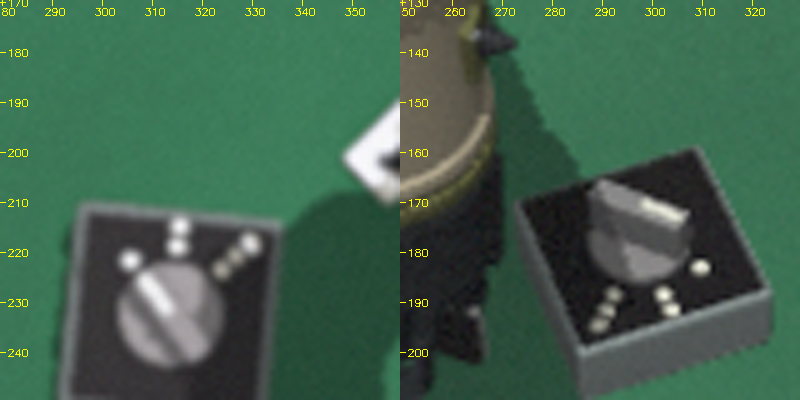

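Emit:
drive_tool:
  increments: "0.055 0 0 -0.04 0 0 0.015;0.055 0 0 -0.08 0 0 0.015;0.055 0 0 -0.08 0 0 0.015;0.055 0 0 -0.08 0 0 0.015;0.055 0 0 -0.08 0 0 0.015"

```text
t: 5.3
tcp_pos: [0.5545, -0.1652, 0.0728]
tcp_rot: [2.918, 1.16, 0.003]
wrist_force: [0.0, -0.1, 0.8]
grip_width: 0.0552
finger_force: 0.0
```

```bash
python3 - <<'E'
from h import *
o=bot.observe(); print(o["tcp_rot"],o["tcp_pos"])
Rm=R.from_rotvec(o["tcp_rot"]).as_matrix(); p=o["tcp_pos"]
s=bot.capture("scene");c=crop(s,235,180,90,90,6)
for q in proj("scene",[p+Rm@[0,0,.014],p+Rm@[0,.0275,.014],p+Rm@[0,-.0275,.014],[.5552,-.1637,.034]]): cv2.circle(c,tuple(int(v) for v in (q+.5-[235,180])*6),4,(0,0,255),1)
cv2.imwrite("pics/a1.png",c)
E
```

```text
[2.91829084e+00 1.15976921e+00 2.86024104e-03] [ 0.55450655 -0.16519581  0.07275509]
```

View pics/a1.png

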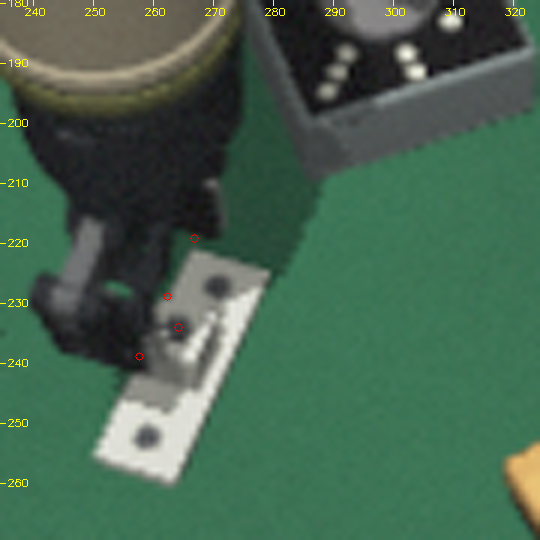

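Fingers straddle the lug at (264,234), aligned with the strap. Descend, grip, lift.

Emit:
drive_tool:
  increments: "0.055 0.001 0.0015 -0.03 0 0 0;0.055 0.001 0.0015 -0.044 0 0 0;0.055 0.001 0.0015 -0.044 0 0 0;0.0 0.001 0.0015 -0.044 0 0 0;0.0 0.001 0.0015 -0.044 0 0 0"

```text
t: 5.77
tcp_pos: [0.5553, -0.1643, 0.0278]
tcp_rot: [2.919, 1.159, 0.002]
wrist_force: [0.1, -0.1, -0.2]
grip_width: 0.0319
finger_force: 0.0
```

Emit:
drive_tool:
  increments: "0 0 0 0 0 0 0;0 0 0 0 0 0 0;0 0 0 0.02 0 0 0;0 0 0 0.06 0 0 0;0 0 0 0.1 0 0 0"

```text
t: 6.18
tcp_pos: [0.5535, -0.1638, 0.127]
tcp_rot: [-2.918, -1.159, 0.003]
wrist_force: [0.3, -0.3, -0.9]
grip_width: 0.0223
finger_force: 59.2
```

```bash
python3 - <<'E'
from h import *
o=bot.observe(); print(o["tcp_rot"],o["tcp_pos"],o["grip_width"],o["wrist_force"])
E
```

```text
[-2.91780905e+00 -1.15899736e+00  2.75888792e-03] [ 0.55347037 -0.16379513  0.12702465] 0.022269796042782345 [ 0.2912924  -0.2905461  -0.93885716]
```

Emit:
drive_tool:
  increments: "0 -0.0224 0.178 0.03 0 0 0.277;0 -0.0224 0.178 0.03 0 0 0.277;0 -0.0224 0.178 0.03 0 0 0.277;0 -0.0224 0.178 0.03 0 0 0.277;0 -0.0224 0.178 0.03 0 0 0.277"

```text
t: 6.6
tcp_pos: [0.5314, 0.0206, 0.1584]
tcp_rot: [-2.726, -1.561, -0.004]
wrist_force: [1.2, 0.6, -1.0]
grip_width: 0.0228
finger_force: 59.3
```

Emit:
drive_tool:
  increments: "0 -0.0224 0.178 0 0 0 0.277;0 -0.0224 0.178 0 0 0 0.277;0 -0.0224 0.178 0 0 0 0.277;0 -0.0224 0.178 0 0 0 0.277;0 -0.0224 0.178 0 0 0 0.277"

```text
t: 7.02
tcp_pos: [0.5075, 0.1989, 0.1576]
tcp_rot: [-2.483, -1.922, -0.004]
wrist_force: [-0.2, 1.4, -2.0]
grip_width: 0.023
finger_force: 59.3
```

Emit:
drive_tool:
  increments: "0 -0.0224 0.178 0 0 0 0.277;0 -0.0224 0.178 0 0 0 0.277;0 -0.0224 0.178 0 0 0 0.277;0 -0.0224 0.178 0 0 0 0.277;0 -0.0224 0.178 0 0 0 0.277"

```text
t: 7.43
tcp_pos: [0.484, 0.3765, 0.1573]
tcp_rot: [-2.194, -2.244, -0.004]
wrist_force: [-0.5, 1.3, -0.9]
grip_width: 0.023
finger_force: 59.3
```

Emit:
drive_tool:
  increments: "0 0 0 -0.04 0 0 0;0 0 0 -0.08 0 0 0;0 0 0 -0.08 0 0 0;0 0 0 -0.08 0 0 0;0 0 0 -0.08 0 0 0"

```text
t: 7.85
tcp_pos: [0.4881, 0.3704, 0.0787]
tcp_rot: [2.204, 2.239, 0.003]
wrist_force: [0.2, 0.3, -0.8]
grip_width: 0.0228
finger_force: 59.2
```

```bash
python3 - <<'E'
from h import *
o=bot.observe(); p=o["tcp_pos"]; r=o["tcp_rot"]; print(r,p, np.degrees(2*np.arctan2(r[1],r[0])))
for n,(x,y,w,h) in {"scene":(345,105,130,100)}.items():
    c=crop(bot.capture(n),x,y,w,h,6)
    m=S-[0,0,.028]
    for q in proj(n,m@R.from_euler("z",.0157).as_matrix().T+p): cv2.circle(c,tuple(int(v) for v in (q+.5-[x,y])*6),3,(0,0,255),1)
    T=np.array([[82,117,26],[82,-117,26],[-82,-117,26],[-82,117,26],[-78,71,26],[30,71,26],[-78,67,26],[30,67,26]])/1e3
    for q in proj(n,T@R.from_euler("z",.0157).as_matrix().T+[.5118,.2787,0]): cv2.circle(c,tuple(int(v) for v in (q+.5-[x,y])*6),3,(0,255,0),1)
    cv2.imwrite("pics/p1.png",c)
bot.capture("top")
E
```

```text
[2.20391771 2.23863944 0.00327083] [0.48807794 0.37038869 0.07868336] 90.89559614222048Traceback (most recent call last):
  File "<stdin>", line 5, in <module>
NameError: name 'S' is not defined
```

```bash
cat > ov.py <<'E'
from fit import *
TY=.0157; TO=np.array([.5118,.2787,0])
def overlay(n,win,s,model,dz,yaw,out):
    o=bot.observe(); p=o["tcp_pos"]; r=o["tcp_rot"]; print(p.round(4), np.degrees(2*np.arctan2(r[1],r[0])).round(2))
    x,y,w,h=win; c=crop(bot.capture(n),x,y,w,h,s)
    for q in proj(n,(model-[0,0,dz])@R.from_euler("z",yaw).as_matrix().T+p): cv2.circle(c,tuple(int(v) for v in (q+.5-[x,y])*s),3,(0,0,255),1)
    T=np.array([[82,117,26],[82,-117,26],[-82,-117,26],[-82,117,26],[-78,71,26],[30,71,26],[-78,67,26],[30,67,26]])/1e3
    for q in proj(n,T@R.from_euler("z",TY).as_matrix().T+TO): cv2.circle(c,tuple(int(v) for v in (q+.5-[x,y])*s),3,(0,255,0),1)
    cv2.imwrite(out,c); return c
E
python3 -c "
from ov import *
overlay('scene',(345,105,130,95),6,S,.028,TY,'pics/p1.png')"
```

```text
[0.4884 0.3707 0.0792] 90.88
```

View pics/p1.png

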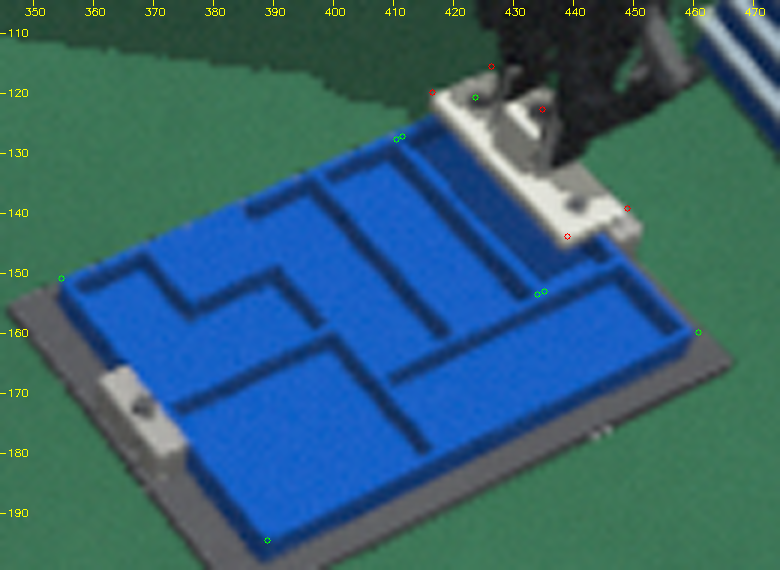

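Held strap and tray both show the same ~1 px offset from prediction, so their relative placing is right. Lower into the pocket.

Emit:
drive_tool:
  increments: "0 -0.002 0 -0.012 0 0 0;0 -0.002 0 -0.024 0 0 0;0 -0.002 0 -0.033 0 0 0;0 -0.002 0 -0.038 0 0 0;0 -0.002 0 -0.038 0 0 0"

```text
t: 8.37
tcp_pos: [0.485, 0.3692, 0.0396]
tcp_rot: [2.203, 2.237, -0.003]
wrist_force: [-8.4, -11.2, 26.6]
grip_width: 0.0226
finger_force: 64.0
```

```bash
python3 -c "
from ov import *
o=bot.observe(); print(o['wrist_force'],o['tcp_pos'])
overlay('scene',(385,105,90,80),6,S,.028,TY,'pics/p2.png')"
```

```text
[ -8.42787839 -11.1912384   26.59182587] [0.48504149 0.36919827 0.03964458]
[0.485  0.3692 0.0396] 90.89
```

Emit:
drive_tool:
  increments: "0.04 0 0 0 0 0 0;0.04 0 0 0 0 0 0;0.04 0 0 0.03 0 0 0;0.04 0 0 0.07 0 0 0;0.04 0 0 0.11 0 0 0"

```text
t: 8.83
tcp_pos: [0.4846, 0.3693, 0.1483]
tcp_rot: [-2.202, -2.239, 0.004]
wrist_force: [0.5, 0.5, 0.7]
grip_width: 0.0399
finger_force: 0.0
```

Emit:
drive_tool:
  increments: "0.055 -0.0136 -0.1724 0 0 0 0.138;0.055 -0.0136 -0.1724 0 0 0 0.138;0.055 -0.0136 -0.1724 0 0 0 0.138;0.055 -0.0136 -0.1724 0 0 0 0.138;0.055 -0.0136 -0.1724 0 0 0 0.138"

```text
t: 9.25
tcp_pos: [0.4724, 0.189, 0.1469]
tcp_rot: [2.053, 2.375, -0.007]
wrist_force: [1.5, -0.4, 0.1]
grip_width: 0.0551
finger_force: 0.0
```

Emit:
drive_tool:
  increments: "0.055 -0.0136 -0.1724 0 0 0 0.138;0.055 -0.0136 -0.1724 0 0 0 0.138;0.055 -0.0136 -0.1724 0 0 0 0.138;0.055 -0.0136 -0.1724 0 0 0 0.138;0.055 -0.0136 -0.1724 0 0 0 0.138"

```text
t: 9.67
tcp_pos: [0.4574, 0.0186, 0.1476]
tcp_rot: [1.883, 2.514, -0.004]
wrist_force: [1.2, -0.3, 0.2]
grip_width: 0.0552
finger_force: 0.0
```

Emit:
drive_tool:
  increments: "0.055 -0.0136 -0.1724 0 0 0 0.138;0.055 -0.0136 -0.1724 0 0 0 0.138;0.055 -0.0136 -0.1724 0 0 0 0.138;0.055 -0.0136 -0.1724 0 0 0 0.138;0.055 -0.0136 -0.1724 0 0 0 0.138"

```text
t: 10.08
tcp_pos: [0.4431, -0.1537, 0.1478]
tcp_rot: [1.705, 2.639, -0.002]
wrist_force: [-1.0, -0.7, -0.2]
grip_width: 0.0552
finger_force: 0.0
```

Emit:
drive_tool:
  increments: "0.055 -0.0136 -0.1724 0 0 0 0.138;0.055 -0.0136 -0.1724 0 0 0 0.138;0.055 -0.0136 -0.1724 0 0 0 0.138;0.055 -0.0136 -0.1724 0 0 0 0.138;0.055 -0.0136 -0.1724 0 0 0 0.138"

```text
t: 10.5
tcp_pos: [0.4283, -0.3273, 0.1473]
tcp_rot: [-1.522, -2.748, 0.002]
wrist_force: [-0.2, -0.7, -0.3]
grip_width: 0.0547
finger_force: 0.0
```

Emit:
drive_tool:
  increments: "0.055 0 0 -0.04 0 0 0;0.055 0 0 -0.07 0 0 0;0.055 0 0 -0.07 0 0 0;0.055 0 0 -0.07 0 0 0;0.055 0 0 -0.07 0 0 0"

```text
t: 10.92
tcp_pos: [0.4319, -0.3197, 0.0798]
tcp_rot: [1.508, 2.754, 0.0]
wrist_force: [0.2, -0.7, 0.8]
grip_width: 0.055
finger_force: 0.0
```

```bash
python3 - <<'E'
from ov import *
# montage: scene brackets region (with gripper), scene tray
o=bot.observe(); p=o["tcp_pos"]; r=o["tcp_rot"]; print(p.round(4), np.degrees(2*np.arctan2(r[1],r[0])).round(2))
s=bot.capture("scene");t=bot.capture("top")
cv2.imwrite("pics/sB.png",s);cv2.imwrite("pics/tB.png",t)
c=crop(s,125,205,160,90,5)
exp={(.4307,-.3205):32.6,(.5818,-.2985):143.9,(.5192,-.4255):147.9}
for (x,y),ya in exp.items():
    m=S if ya<90 else L
    for q in proj("scene",m@R.from_euler("z",ya,degrees=True).as_matrix().T+[x,y,0]): cv2.circle(c,tuple(int(v) for v in (q+.5-[125,205])*5),3,(0,0,255),1)
b=np.hstack([crop(t,140,170,110,38*2,3.6),crop(s,345,105,110,76,3.6)])
b=np.vstack([c[:,:792],b[:150*2,:792]]) if b.shape[1]>=792 else None
cv2.imwrite("pics/m1.png",b[:600])
E
```

```text
[ 0.4319 -0.3197  0.0798] 122.59
```

View pics/m1.png

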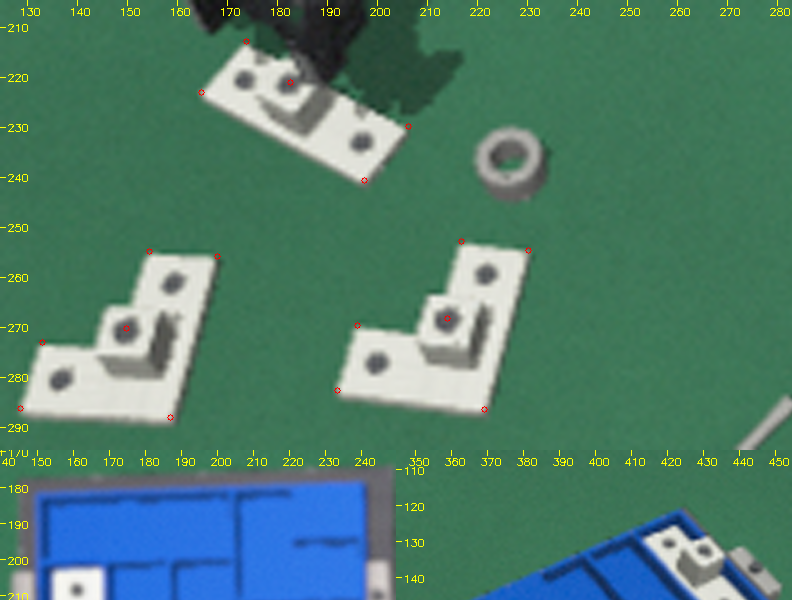

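Strap A sits in the far-left pocket; the Ls and strap B still match their predicted positions. Grip strap B and carry it.

Emit:
drive_tool:
  increments: "0.055 -0.001 -0.001 -0.03 0 0 0;0.055 -0.001 -0.001 -0.0515 0 0 0;0.055 -0.001 -0.001 -0.0515 0 0 0;0.0 -0.001 -0.001 -0.0515 0 0 0;0.0 -0.001 -0.001 -0.0515 0 0 0"

```text
t: 11.43
tcp_pos: [0.431, -0.3213, 0.0288]
tcp_rot: [1.509, 2.753, -0.0]
wrist_force: [-0.2, -0.0, -0.4]
grip_width: 0.0319
finger_force: 0.0
```

Emit:
drive_tool:
  increments: "0 0 0 0 0 0 0;0 0 0 0 0 0 0;0 0 0 0.03 0 0 0;0 0 0 0.07 0 0 0;0 0 0 0.11 0 0 0"

```text
t: 11.85
tcp_pos: [0.4297, -0.3202, 0.1388]
tcp_rot: [-1.509, -2.755, -0.001]
wrist_force: [0.9, -0.9, -1.1]
grip_width: 0.0224
finger_force: 59.3
```

Emit:
drive_tool:
  increments: "0 0.0142 0.1497 0.01 0 0 -0.138;0 0.0142 0.1497 0.01 0 0 -0.138;0 0.0142 0.1497 0.01 0 0 -0.138;0 0.0142 0.1497 0.01 0 0 -0.138;0 0.0142 0.1497 0.01 0 0 -0.138"

```text
t: 12.27
tcp_pos: [0.4455, -0.165, 0.1487]
tcp_rot: [1.684, 2.649, 0.0]
wrist_force: [0.5, 0.6, -0.7]
grip_width: 0.0225
finger_force: 59.4
```

Emit:
drive_tool:
  increments: "0 0.0142 0.1497 0 0 0 -0.138;0 0.0142 0.1497 0 0 0 -0.138;0 0.0142 0.1497 0 0 0 -0.138;0 0.0142 0.1497 0 0 0 -0.138;0 0.0142 0.1497 0 0 0 -0.138"

```text
t: 12.68
tcp_pos: [0.459, -0.0148, 0.1484]
tcp_rot: [1.863, 2.527, 0.003]
wrist_force: [1.1, 1.1, -0.8]
grip_width: 0.0224
finger_force: 59.4
```

Emit:
drive_tool:
  increments: "0 0.0142 0.1497 0 0 0 -0.138;0 0.0142 0.1497 0 0 0 -0.138;0 0.0142 0.1497 0 0 0 -0.138;0 0.0142 0.1497 0 0 0 -0.138;0 0.0142 0.1497 0 0 0 -0.138"

```text
t: 13.1
tcp_pos: [0.4722, 0.1361, 0.1486]
tcp_rot: [-2.033, -2.395, -0.007]
wrist_force: [-0.9, 0.1, -1.4]
grip_width: 0.0229
finger_force: 59.4
```

Emit:
drive_tool:
  increments: "0 0.0142 0.1497 0 0 0 -0.138;0 0.0142 0.1497 0 0 0 -0.138;0 0.0142 0.1497 0 0 0 -0.138;0 0.0142 0.1497 0 0 0 -0.138;0 0.0142 0.1497 0 0 0 -0.138"

```text
t: 13.52
tcp_pos: [0.485, 0.2859, 0.1484]
tcp_rot: [-2.192, -2.246, -0.007]
wrist_force: [-1.6, -0.4, -0.6]
grip_width: 0.023
finger_force: 59.4
```

Emit:
drive_tool:
  increments: "0 0 0 -0.03 0 0 0;0 0 0 -0.06 0 0 0;0 0 0 -0.075 0 0 0;0 0 0 -0.075 0 0 0;0 0 0 -0.075 0 0 0"

```text
t: 13.93
tcp_pos: [0.4868, 0.2779, 0.0725]
tcp_rot: [-2.204, -2.239, 0.0]
wrist_force: [0.1, 0.2, -0.1]
grip_width: 0.0225
finger_force: 59.4
```

Emit:
drive_tool:
  increments: "0 0.001 0.0005 -0.01 0 0 0;0 0.001 0.0005 -0.02 0 0 0;0 0.001 0.0005 -0.028 0 0 0;0 0.001 0.0005 -0.032 0 0 0;0 0.001 0.0005 -0.032 0 0 0"

```text
t: 14.35
tcp_pos: [0.4878, 0.2782, 0.041]
tcp_rot: [2.203, 2.238, -0.002]
wrist_force: [-7.3, -7.1, 20.5]
grip_width: 0.0227
finger_force: 62.2
```

Emit:
drive_tool:
  increments: "0.04 0 0 0 0 0 0;0.04 0 0 0 0 0 0;0.04 0 0 0.03 0 0 0;0.04 0 0 0.07 0 0 0;0.04 0 0 0.11 0 0 0"

```text
t: 14.77
tcp_pos: [0.4869, 0.2783, 0.1504]
tcp_rot: [-2.202, -2.239, 0.003]
wrist_force: [2.0, 0.0, 0.3]
grip_width: 0.0397
finger_force: 0.0
```

Emit:
drive_tool:
  increments: "0.055 0.0235 -0.1442 0 0 0 0.2313;0.055 0.0235 -0.1442 0 0 0 0.2313;0.055 0.0235 -0.1442 0 0 0 0.2313;0.055 0.0235 -0.1442 0 0 0 0.2313;0.055 0.0235 -0.1442 0 0 0 0.2313"

```text
t: 15.18
tcp_pos: [0.5128, 0.1272, 0.1491]
tcp_rot: [1.94, 2.469, -0.004]
wrist_force: [0.7, 0.1, 0.1]
grip_width: 0.0549
finger_force: 0.0
```

Emit:
drive_tool:
  increments: "0.055 0.0235 -0.1442 0 0 0 0.2313;0.055 0.0235 -0.1442 0 0 0 0.2313;0.055 0.0235 -0.1442 0 0 0 0.2313;0.055 0.0235 -0.1442 0 0 0 0.2313;0.055 0.0235 -0.1442 0 0 0 0.2313"

```text
t: 15.6
tcp_pos: [0.5355, -0.0169, 0.1491]
tcp_rot: [1.643, 2.677, -0.003]
wrist_force: [0.5, -0.1, -0.1]
grip_width: 0.0545
finger_force: 0.0
```

Emit:
drive_tool:
  increments: "0.055 0.0235 -0.1442 0 0 0 0.2313;0.055 0.0235 -0.1442 0 0 0 0.2313;0.055 0.0235 -0.1442 0 0 0 0.2313;0.055 0.0235 -0.1442 0 0 0 0.2313;0.055 0.0235 -0.1442 0 0 0 0.2313"

```text
t: 16.02
tcp_pos: [0.5583, -0.1603, 0.1489]
tcp_rot: [-1.322, -2.85, 0.001]
wrist_force: [0.0, 0.2, -0.0]
grip_width: 0.055
finger_force: 0.0
```

Emit:
drive_tool:
  increments: "0.055 0.0235 -0.1442 0 0 0 0.2313;0.055 0.0235 -0.1442 0 0 0 0.2313;0.055 0.0235 -0.1442 0 0 0 0.2313;0.055 0.0235 -0.1442 0 0 0 0.2313;0.055 0.0235 -0.1442 0 0 0 0.2313"

```text
t: 16.43
tcp_pos: [0.5813, -0.3039, 0.1487]
tcp_rot: [-0.984, -2.984, 0.001]
wrist_force: [0.7, -0.8, -0.4]
grip_width: 0.0549
finger_force: 0.0
```

Emit:
drive_tool:
  increments: "0.055 0 0 -0.04 0 0 0;0.055 0 0 -0.07 0 0 0;0.055 0 0 -0.07 0 0 0;0.055 0 0 -0.07 0 0 0;0.055 0 0 -0.07 0 0 0"

```text
t: 16.85
tcp_pos: [0.5829, -0.2974, 0.0818]
tcp_rot: [0.971, 2.986, 0.001]
wrist_force: [0.2, 0.5, 0.6]
grip_width: 0.0551
finger_force: 0.0
```

```bash
cat > chk.py <<'E'
from ov import *
# how far have patches of the brackets moved since the first scene picture (px), by template match
o=bot.observe(); r=o["tcp_rot"]; print(o["tcp_pos"].round(4), np.degrees(2*np.arctan2(r[1],r[0])).round(2))
s=bot.capture("scene");t=bot.capture("top");cv2.imwrite("pics/s_l.png",s);cv2.imwrite("pics/t_l.png",t)
for cam,im,ref in(("scene",s,"pics/scene0.png"),("top",t,"pics/top0.png")):
    a=cv2.imread(ref)
    for nm,X in {"angleA":[.5818,-.2985,.01],"angleB":[.5192,-.4255,.01],"brush":[.6806,-.018,.038],"collar":[.507,-.2414,.02]}.items():
        u,v=proj(cam,X)[0].round().astype(int); T=a[v-17:v+18,u-22:u+23]
        m=cv2.matchTemplate(im[v-37:v+38,u-42:u+43],T,cv2.TM_CCOEFF_NORMED); _,q,_,l=cv2.minMaxLoc(m); print(cam,nm,np.array(l)-20,round(q,2))
E
python3 chk.py
```

```text
[ 0.5829 -0.2974  0.0818] 143.99
scene angleA [0 0] 0.8
scene angleB [0 0] 1.0
scene brush [0 0] 1.0
scene collar [0 0] 0.41
top angleA [-5  6] 0.61
top angleB [17  7] 0.36
top brush [0 0] 1.0
top collar [0 0] 0.79
```

Emit:
drive_tool:
  increments: "0.055 -0.001 -0.001 -0.03 0 0 0;0.055 -0.001 -0.001 -0.053 0 0 0;0.055 -0.001 -0.001 -0.053 0 0 0;0.0 -0.001 -0.001 -0.053 0 0 0;0.0 -0.001 -0.001 -0.053 0 0 0"

```text
t: 17.37
tcp_pos: [0.582, -0.2994, 0.0292]
tcp_rot: [0.972, 2.985, 0.0]
wrist_force: [0.2, -0.3, 0.2]
grip_width: 0.032
finger_force: 0.0
```

Emit:
drive_tool:
  increments: "0 0 0 0 0 0 0;0 0 0 0 0 0 0;0 0 0 0.03 0 0 0;0 0 0 0.07 0 0 0;0 0 0 0.11 0 0 0"

```text
t: 17.78
tcp_pos: [0.5803, -0.2989, 0.1386]
tcp_rot: [-0.972, -2.987, -0.001]
wrist_force: [0.2, -0.4, -0.3]
grip_width: 0.0227
finger_force: 59.1
```

Emit:
drive_tool:
  increments: "0 -0.0237 0.1245 0.01 0 0 -0.2313;0 -0.0237 0.1245 0.01 0 0 -0.2313;0 -0.0237 0.1245 0.01 0 0 -0.2313;0 -0.0237 0.1245 0.01 0 0 -0.2313;0 -0.0237 0.1245 0.01 0 0 -0.2313"

```text
t: 18.2
tcp_pos: [0.5574, -0.1715, 0.1488]
tcp_rot: [1.302, 2.857, -0.001]
wrist_force: [-0.7, -1.0, -2.7]
grip_width: 0.0226
finger_force: 59.2
```

Emit:
drive_tool:
  increments: "0 -0.0237 0.1245 0 0 0 -0.2313;0 -0.0237 0.1245 0 0 0 -0.2313;0 -0.0237 0.1245 0 0 0 -0.2313;0 -0.0237 0.1245 0 0 0 -0.2313;0 -0.0237 0.1245 0 0 0 -0.2313"

```text
t: 18.62
tcp_pos: [0.5335, -0.0482, 0.1479]
tcp_rot: [1.624, 2.687, 0.0]
wrist_force: [-0.5, -0.3, -1.6]
grip_width: 0.0225
finger_force: 59.2
```

Emit:
drive_tool:
  increments: "0 -0.0237 0.1245 0 0 0 -0.2313;0 -0.0237 0.1245 0 0 0 -0.2313;0 -0.0237 0.1245 0 0 0 -0.2313;0 -0.0237 0.1245 0 0 0 -0.2313;0 -0.0237 0.1245 0 0 0 -0.2313"

```text
t: 19.03
tcp_pos: [0.5099, 0.0757, 0.1476]
tcp_rot: [1.925, 2.482, 0.001]
wrist_force: [0.1, -0.8, -1.0]
grip_width: 0.0226
finger_force: 59.2
```

Emit:
drive_tool:
  increments: "0 -0.0237 0.1245 0 0 0 -0.2313;0 -0.0237 0.1245 0 0 0 -0.2313;0 -0.0237 0.1245 0 0 0 -0.2313;0 -0.0237 0.1245 0 0 0 -0.2313;0 -0.0237 0.1245 0 0 0 -0.2313"

```text
t: 19.45
tcp_pos: [0.486, 0.2007, 0.1473]
tcp_rot: [-2.198, -2.243, -0.002]
wrist_force: [-0.2, 0.4, -1.9]
grip_width: 0.0225
finger_force: 59.2
```

Emit:
drive_tool:
  increments: "0 0 0 -0.03 0 0 0;0 0 0 -0.06 0 0 0;0 0 0 -0.075 0 0 0;0 0 0 -0.075 0 0 0;0 0 0 -0.075 0 0 0"

```text
t: 19.87
tcp_pos: [0.4864, 0.1975, 0.0719]
tcp_rot: [-2.205, -2.237, 0.001]
wrist_force: [0.0, 0.1, -1.1]
grip_width: 0.0226
finger_force: 59.2
```

```bash
python3 -c "
from ov import *
overlay('scene',(345,105,130,95),6,L,.029,np.radians(90.9),'pics/p3.png')"
```

```text
[0.4864 0.1975 0.0719] -269.16
```

View pics/p3.png

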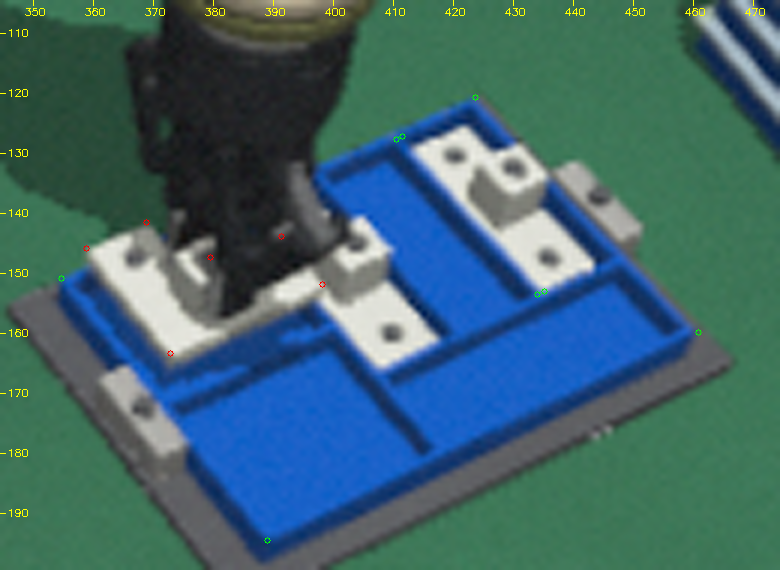

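Both straps lie in their pockets and the held L is over its pocket, right way round. Lower it.

Emit:
drive_tool:
  increments: "0 0.0005 0.0018 -0.01 0 0 0;0 0.0005 0.0018 -0.02 0 0 0;0 0.0005 0.0018 -0.028 0 0 0;0 0.0005 0.0018 -0.032 0 0 0;0 0.0005 0.0018 -0.032 0 0 0"

```text
t: 20.33
tcp_pos: [0.4864, 0.2003, 0.0413]
tcp_rot: [2.202, 2.238, -0.003]
wrist_force: [-11.6, -9.0, 31.2]
grip_width: 0.0224
finger_force: 63.4
```

Emit:
drive_tool:
  increments: "0.036 0 0 0 0 0 0;0.036 0 0 0 0 0 0;0.036 0 0 0.03 0 0 0;0.036 0 0 0.07 0 0 0;0.036 0 0 0.11 0 0 0"

```text
t: 20.75
tcp_pos: [0.4855, 0.2005, 0.1502]
tcp_rot: [-2.201, -2.239, 0.003]
wrist_force: [1.5, -0.3, 1.2]
grip_width: 0.0357
finger_force: 0.0
```

Emit:
drive_tool:
  increments: "0.055 0.0082 -0.1565 0 0 0 -0.144;0.055 0.0082 -0.1565 0 0 0 -0.144;0.055 0.0082 -0.1565 0 0 0 -0.144;0.055 0.0082 -0.1565 0 0 0 -0.144;0.055 0.0082 -0.1565 0 0 0 -0.144"

```text
t: 21.17
tcp_pos: [0.495, 0.0362, 0.1491]
tcp_rot: [2.367, 2.063, -0.004]
wrist_force: [-0.1, -0.6, -0.2]
grip_width: 0.055
finger_force: 0.0
```

Emit:
drive_tool:
  increments: "0.055 0.0082 -0.1565 0 0 0 -0.144;0.055 0.0082 -0.1565 0 0 0 -0.144;0.055 0.0082 -0.1565 0 0 0 -0.144;0.055 0.0082 -0.1565 0 0 0 -0.144;0.055 0.0082 -0.1565 0 0 0 -0.144"

```text
t: 21.58
tcp_pos: [0.5023, -0.1203, 0.1491]
tcp_rot: [2.51, 1.887, -0.003]
wrist_force: [-0.3, 0.7, -0.1]
grip_width: 0.0549
finger_force: 0.0
```

Emit:
drive_tool:
  increments: "0.055 0.0082 -0.1565 0 0 0 -0.144;0.055 0.0082 -0.1565 0 0 0 -0.144;0.055 0.0082 -0.1565 0 0 0 -0.144;0.055 0.0082 -0.1565 0 0 0 -0.144;0.055 0.0082 -0.1565 0 0 0 -0.144"

```text
t: 22.0
tcp_pos: [0.5095, -0.2768, 0.1487]
tcp_rot: [2.639, 1.702, -0.003]
wrist_force: [-0.5, -0.4, 0.2]
grip_width: 0.0548
finger_force: 0.0
```

Emit:
drive_tool:
  increments: "0.055 0.0082 -0.1565 0 0 0 -0.144;0.055 0.0082 -0.1565 0 0 0 -0.144;0.055 0.0082 -0.1565 0 0 0 -0.144;0.055 0.0082 -0.1565 0 0 0 -0.144;0.055 0.0082 -0.1565 0 0 0 -0.144"

```text
t: 22.42
tcp_pos: [0.5168, -0.4331, 0.1482]
tcp_rot: [2.754, 1.509, -0.004]
wrist_force: [-0.2, -1.5, -0.7]
grip_width: 0.0551
finger_force: 0.0
```

Emit:
drive_tool:
  increments: "0.055 0 0 -0.04 0 0 0;0.055 0 0 -0.07 0 0 0;0.055 0 0 -0.07 0 0 0;0.055 0 0 -0.07 0 0 0;0.055 0 0 -0.07 0 0 0"

```text
t: 22.83
tcp_pos: [0.5203, -0.4254, 0.0816]
tcp_rot: [2.747, 1.521, 0.002]
wrist_force: [-0.1, -0.1, -0.1]
grip_width: 0.0552
finger_force: 0.0
```

```bash
python3 chk.py; python3 -c "
from h import *; print(bot.observe()['joint_positions'])"
```

```text
[ 0.5203 -0.4254  0.0816] 57.94
scene angleA [-20 -15] 0.21
scene angleB [0 1] 0.71
scene brush [0 0] 1.0
scene collar [0 0] 0.97
top angleA [-11  18] 0.38
top angleB [ 0 -1] 0.58
top brush [0 0] 1.0
top collar [-11  18] 0.56
[ 1.06049434  0.64263175 -0.62879184  1.47175863  0.39643474  1.15244155
 -0.19361105]
```

```bash
python3 - <<'E'
from h import *
s=cv2.imread("pics/s_l.png");a=cv2.imread("pics/scene0.png")
for (x,y,w,h) in((127,270,34,24),(150,268,18,24),(126,270,18,20)):
    m=cv2.matchTemplate(s[y-15:y+h+15,x-15:x+w+15],a[y:y+h,x:x+w],cv2.TM_CCOEFF_NORMED); _,q,_,l=cv2.minMaxLoc(m); print(np.array(l)-15,q)
E
```

```text
[0 1] 0.6651245355606079
[0 1] 0.8755291104316711
[0 1] 0.5712143778800964
```

```bash
python3 - <<'E'
from h import *
s=cv2.imread("pics/s_l.png")[250:294,124:172];a=cv2.imread("pics/scene0.png")[250:294,124:172]
f=lambda i:(i.min(2)//26)
for p,q in zip(f(a)[::2],f(s)[::2]): print("".join(map(str,p)),"","".join(map(str,q)))
E
```

```text
222222222222222222222222222222222222222222222222  111111011111011222110001110112111111111111111111
222222222222222222222222222222222222222222222222  110110011111012222222111111111111111111111111111
222222222222222222222222222222222222222222222222  111111111111111222222222111111111111111111111111
222222222222222222222222222222577777766666642222  111001101111011222222222211111354544444444431111
222222222222222222222222222225888888888888863222  111110011111111122222222221113555555555555542111
222222222222222222222222222247888754456888742222  110101111111101112222222222224555532234555532111
222222222222222222222222222258887533368888621222  111111111111110122222222222245555322245555421111
222222222222222222222222222478888877888887322222  111111111111111222222222222345555554555555321222
222222222222222222222246666677788888888886222222  111101222111111122222234444455555555555554322222
222222222222222222222588876568876355568873222222  333211111111101122222355554555554345555553222222
222222222222222222223686433357873334688752222222  101111111111101121223454222234543334555542222222
22222222222
[... 377 characters left out ...]
2222222
222222478874333588888876666555554588863222222222  111111222112333577788876544444444456863222222222
222222588875346788888888888888888888742222222222  222222688875346888888887555555555568742222222222
222224788888888888888888888888888888632222222222  222224788888888888888888888887888768632222222222
222226888888888888888888888888888887422222222222  222226888888888888888888888888888887422222222222
222223444445555555555555666666777775322222222222  222223445555555555555566666767787775322222222222
222222222222222222222222222222233332222222222222  222222222222222222222222222322333333222222222222
222222222222222222222222222222222222222222222222  222222222222222222222222222222222222222222222222
```

Angle B is unmoved (only shadowed). Grip and carry.

Emit:
drive_tool:
  increments: "0.055 -0.001 0 -0.03 0 0 0;0.055 -0.001 0 -0.053 0 0 0;0.055 -0.001 0 -0.053 0 0 0;0.0 -0.001 0 -0.053 0 0 0;0.0 -0.001 0 -0.053 0 0 0"

```text
t: 23.35
tcp_pos: [0.5194, -0.4261, 0.0292]
tcp_rot: [2.747, 1.52, 0.002]
wrist_force: [0.4, 0.8, 0.6]
grip_width: 0.0321
finger_force: 0.0
```

Emit:
drive_tool:
  increments: "0 0 0 0 0 0 0;0 0 0 0 0 0 0;0 0 0 0.03 0 0 0;0 0 0 0.07 0 0 0;0 0 0 0.11 0 0 0"

```text
t: 23.77
tcp_pos: [0.5179, -0.4251, 0.1385]
tcp_rot: [-2.748, -1.521, 0.0]
wrist_force: [1.0, -0.4, -0.8]
grip_width: 0.0228
finger_force: 59.2
```

Emit:
drive_tool:
  increments: "0 0.0049 0.1614 0.01 0 0 0.537;0 0.0049 0.1614 0.01 0 0 0.537;0 0.0049 0.1614 0.01 0 0 0.537;0 0.0049 0.1614 0.01 0 0 0.537;0 0.0049 0.1614 0.01 0 0 0.537"

```text
t: 24.18
tcp_pos: [0.5251, -0.2548, 0.1492]
tcp_rot: [2.226, 2.215, 0.004]
wrist_force: [0.3, 0.9, -1.3]
grip_width: 0.0227
finger_force: 59.2
```

Emit:
drive_tool:
  increments: "0 0.0049 0.1614 0 0 0 0.537;0 0.0049 0.1614 0 0 0 0.537;0 0.0049 0.1614 0 0 0 0.537;0 0.0049 0.1614 0 0 0 0.537;0 0.0049 0.1614 0 0 0 0.537"

```text
t: 24.6
tcp_pos: [0.5285, -0.0937, 0.1487]
tcp_rot: [1.559, 2.726, 0.004]
wrist_force: [0.7, 0.5, -0.5]
grip_width: 0.0231
finger_force: 59.2
```

Emit:
drive_tool:
  increments: "0 0.0049 0.1614 0 0 0 0.537;0 0.0049 0.1614 0 0 0 0.537;0 0.0049 0.1614 0 0 0 0.537;0 0.0049 0.1614 0 0 0 0.537;0 0.0049 0.1614 0 0 0 0.537"

```text
t: 25.02
tcp_pos: [0.5322, 0.0676, 0.1488]
tcp_rot: [0.78, 3.041, 0.006]
wrist_force: [-0.2, 1.0, -0.5]
grip_width: 0.0227
finger_force: 59.3
```

Emit:
drive_tool:
  increments: "0 0.0049 0.1614 0 0 0 0.537;0 0.0049 0.1614 0 0 0 0.537;0 0.0049 0.1614 0 0 0 0.537;0 0.0049 0.1614 0 0 0 0.537;0 0.0049 0.1614 0 0 0 0.537"

```text
t: 25.43
tcp_pos: [0.5356, 0.2291, 0.1487]
tcp_rot: [-0.054, 3.14, 0.008]
wrist_force: [-0.8, 0.8, -0.3]
grip_width: 0.0228
finger_force: 59.5
```

Emit:
drive_tool:
  increments: "0 0 0 -0.02 0 0 0;0 0 0 -0.04 0 0 0;0 0 0 -0.05 0 0 0;0 0 0 -0.05 0 0 0;0 0 0 -0.05 0 0 0"

```text
t: 25.85
tcp_pos: [0.538, 0.22, 0.0975]
tcp_rot: [-0.027, 3.141, 0.0]
wrist_force: [0.1, -0.2, 0.5]
grip_width: 0.0227
finger_force: 59.5
```

```bash
python3 -c "
from ov import *
overlay('scene',(345,105,130,95),6,L,.029,np.radians(-89.1),'pics/p4.png'); print(bot.observe()['joint_positions'])"
```

```text
[0.538  0.22   0.0975] 180.97
[ 0.40055656  0.66171691 -1.15200406  1.70143948  0.64341033  1.21167988
  0.67416369]
```

Emit:
drive_tool:
  increments: "0 0.0007 0 -0.02 0 0 0;0 0.0007 0 -0.035 0 0 0;0 0.0007 0 -0.047 0 0 0;0 0.0007 0 -0.053 0 0 0;0 0.0007 0 -0.057 0 0 0"

```text
t: 26.32
tcp_pos: [0.5381, 0.2197, 0.0414]
tcp_rot: [0.026, -3.14, 0.004]
wrist_force: [-25.4, -19.8, 66.9]
grip_width: 0.0227
finger_force: 68.6
```

Emit:
drive_tool:
  increments: "0 0 0 0 0 0 0;0 0 0 0 0 0 0"

```text
t: 26.48
tcp_pos: [0.538, 0.2197, 0.0416]
tcp_rot: [0.027, -3.141, 0.004]
wrist_force: [-11.4, -10.0, 21.8]
grip_width: 0.0228
finger_force: 62.5
```

Emit:
drive_tool:
  increments: "0.04 0 0 0 0 0 0;0.04 0 0 0 0 0 0;0.04 0 0 0.03 0 0 0;0.04 0 0 0.07 0 0 0;0.04 0 0 0.11 0 0 0"

```text
t: 26.9
tcp_pos: [0.5379, 0.2201, 0.1507]
tcp_rot: [0.028, -3.14, -0.0]
wrist_force: [1.2, -0.7, 0.7]
grip_width: 0.0401
finger_force: 0.0
```

Emit:
drive_tool:
  increments: "0.055 0.0475 -0.0793 0 0 0 -0.517;0.055 0.0475 -0.0793 0 0 0 -0.517;0.055 0.0475 -0.0793 0 0 0 -0.517;0.055 0.0475 -0.0793 0 0 0 -0.517;0.055 0.0475 -0.0793 0 0 0 -0.517"

```text
t: 27.32
tcp_pos: [0.5867, 0.1399, 0.1501]
tcp_rot: [0.789, 3.04, 0.001]
wrist_force: [-0.4, 0.2, 0.1]
grip_width: 0.0551
finger_force: 0.0
```

Emit:
drive_tool:
  increments: "0.055 0.0475 -0.0793 0 0 0 -0.517;0.055 0.0475 -0.0793 0 0 0 -0.517;0.055 0.0475 -0.0793 0 0 0 -0.517;0.055 0.0475 -0.0793 0 0 0 -0.517;0.055 0.0475 -0.0793 0 0 0 -0.517"

```text
t: 27.73
tcp_pos: [0.6337, 0.0616, 0.1498]
tcp_rot: [-1.533, -2.742, -0.001]
wrist_force: [-0.3, 0.8, -0.7]
grip_width: 0.0552
finger_force: 0.0
```

Emit:
drive_tool:
  increments: "0.055 0.0475 -0.0793 0 0 0 -0.517;0.055 0.0475 -0.0793 0 0 0 -0.517;0.055 0.0475 -0.0793 0 0 0 -0.517;0.055 0.0475 -0.0793 0 0 0 -0.517;0.055 0.0475 -0.0793 0 0 0 -0.517"

```text
t: 28.15
tcp_pos: [0.681, -0.017, 0.1497]
tcp_rot: [-2.179, -2.262, -0.001]
wrist_force: [0.5, 0.1, 0.4]
grip_width: 0.0545
finger_force: 0.0
```

Emit:
drive_tool:
  increments: "0.055 0 0 -0.04 0 0 0;0.055 0 0 -0.07 0 0 0;0.055 0 0 -0.07 0 0 0;0.055 0 0 -0.07 0 0 0;0.055 0 0 -0.07 0 0 0"

```text
t: 28.57
tcp_pos: [0.6817, -0.0164, 0.0819]
tcp_rot: [2.174, 2.267, 0.003]
wrist_force: [-0.1, -0.0, 0.0]
grip_width: 0.0549
finger_force: 0.0
```

```bash
python3 chk.py|grep -v angle; python3 - <<'E'
from ov import *
s=cv2.imread("pics/s_l.png");c=crop(s,265,105,200,125,4);cv2.imwrite("pics/b1.png",c)
E
```

```text
[ 0.6817 -0.0164  0.0819] 92.39
scene brush [-15   8] 0.68
scene collar [0 0] 0.97
top brush [-20   1] 0.26
top collar [0 0] 0.04
```

View pics/b1.png

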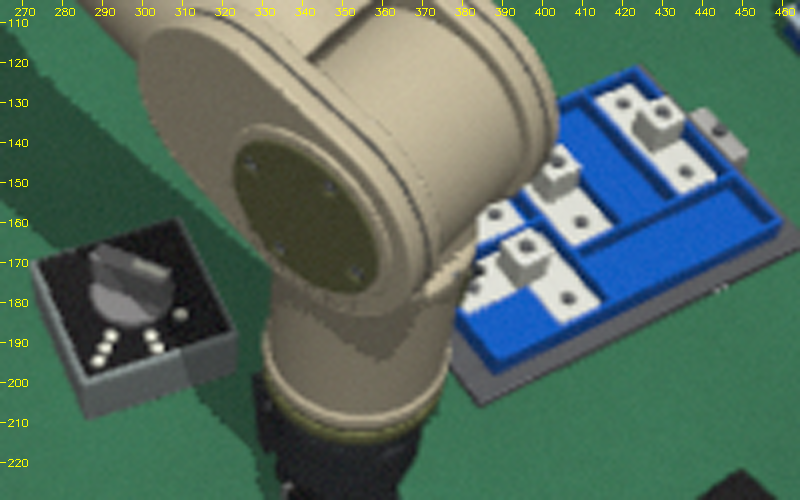

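Second L lies in its pocket, selector at one dot. Now the brush.

Emit:
drive_tool:
  increments: "0.055 -0.001 -0.0015 -0.03 0 0 0;0.055 -0.001 -0.0015 -0.051 0 0 0;0.055 -0.001 -0.0015 -0.051 0 0 0;0.0 -0.001 -0.0015 -0.051 0 0 0;0.0 -0.001 -0.0015 -0.051 0 0 0"

```text
t: 29.08
tcp_pos: [0.6811, -0.0189, 0.0312]
tcp_rot: [2.178, 2.262, 0.003]
wrist_force: [-6.5, -0.4, 5.5]
grip_width: 0.0326
finger_force: 59.4
```

Emit:
drive_tool:
  increments: "0 0 0 0 0 0 0;0 0 0 0 0 0 0;0 0 0 0.03 0 0 0;0 0 0 0.07 0 0 0;0 0 0 0.11 0 0 0"

```text
t: 29.5
tcp_pos: [0.6794, -0.0192, 0.1403]
tcp_rot: [-2.179, -2.262, 0.001]
wrist_force: [1.1, -0.4, -0.4]
grip_width: 0.0332
finger_force: 60.0
```

Emit:
drive_tool:
  increments: "0 -0.0568 0.1718 0 0 0 -0.012;0 -0.0568 0.1718 0 0 0 -0.012;0 -0.0568 0.1718 0 0 0 -0.012;0 -0.0568 0.1718 0 0 0 -0.012;0 -0.0568 0.1718 0 0 0 -0.012"

```text
t: 29.92
tcp_pos: [0.6203, 0.1605, 0.1406]
tcp_rot: [-2.183, -2.257, -0.005]
wrist_force: [0.2, 1.4, -1.4]
grip_width: 0.033
finger_force: 60.1
```

Emit:
drive_tool:
  increments: "0 -0.0568 0.1718 0 0 0 -0.012;0 -0.0568 0.1718 0 0 0 -0.012;0 -0.0568 0.1718 0 0 0 -0.012;0 -0.0568 0.1718 0 0 0 -0.012;0 -0.0568 0.1718 0 0 0 -0.012"

```text
t: 30.33
tcp_pos: [0.5624, 0.3317, 0.1403]
tcp_rot: [-2.196, -2.242, -0.004]
wrist_force: [-1.3, 0.1, -0.7]
grip_width: 0.0328
finger_force: 60.1
```

Emit:
drive_tool:
  increments: "0 0 0 -0.03 0 0 0;0 0 0 -0.06 0 0 0;0 0 0 -0.06 0 0 0;0 0 0 -0.06 0 0 0;0 0 0 -0.06 0 0 0"

```text
t: 30.75
tcp_pos: [0.5672, 0.3246, 0.0808]
tcp_rot: [2.207, 2.235, 0.003]
wrist_force: [-0.3, 0.5, -0.9]
grip_width: 0.0331
finger_force: 60.0
```

Emit:
drive_tool:
  increments: "0 0 0.001 -0.012 0 0 0;0 0 0.001 -0.024 0 0 0;0 0 0.001 -0.032 0 0 0;0 0 0.001 -0.037 0 0 0;0 0 0.001 -0.038 0 0 0"

```text
t: 31.17
tcp_pos: [0.566, 0.3247, 0.0429]
tcp_rot: [2.207, 2.234, -0.004]
wrist_force: [-15.3, -13.2, 34.9]
grip_width: 0.0329
finger_force: 65.2
```

Emit:
drive_tool:
  increments: "0 0 0 0 0 0 0;0 0 0 0 0 0 0"

```text
t: 31.33
tcp_pos: [0.5659, 0.3247, 0.0429]
tcp_rot: [2.207, 2.235, -0.003]
wrist_force: [-11.7, -10.7, 25.9]
grip_width: 0.0325
finger_force: 64.0
```

Emit:
drive_tool:
  increments: "0.048 0 0 0 0 0 0;0.048 0 0 0 0 0 0;0.048 0 0 0.03 0 0 0;0.048 0 0 0.07 0 0 0;0.048 0 0 0.11 0 0 0"

```text
t: 31.75
tcp_pos: [0.5657, 0.3249, 0.1508]
tcp_rot: [-2.206, -2.235, 0.004]
wrist_force: [0.3, 1.6, 0.4]
grip_width: 0.0477
finger_force: 0.0
```

Emit:
drive_tool:
  increments: "0.05 -0.0276 -0.087 0 0 0 0.55;0.05 -0.0276 -0.087 0 0 0 0.55;0.05 -0.0276 -0.087 0 0 0 0.55;0.05 -0.0276 -0.087 0 0 0 0.55;0.05 -0.0276 -0.087 0 0 0 0.55"

```text
t: 32.17
tcp_pos: [0.5391, 0.2366, 0.1505]
tcp_rot: [1.51, 2.754, -0.001]
wrist_force: [0.8, 0.9, 0.8]
grip_width: 0.05
finger_force: 0.0
```

Emit:
drive_tool:
  increments: "0.05 -0.0276 -0.087 0 0 0 0.55;0.05 -0.0276 -0.087 0 0 0 0.55;0.05 -0.0276 -0.087 0 0 0 0.55;0.05 -0.0276 -0.087 0 0 0 0.55;0.05 -0.0276 -0.087 0 0 0 0.55"

```text
t: 32.58
tcp_pos: [0.5113, 0.1496, 0.1505]
tcp_rot: [0.706, 3.061, -0.001]
wrist_force: [-0.1, -0.8, -0.5]
grip_width: 0.0501
finger_force: 0.0
```

Emit:
drive_tool:
  increments: "0.05 -0.0276 -0.087 0 0 0 0.55;0.05 -0.0276 -0.087 0 0 0 0.55;0.05 -0.0276 -0.087 0 0 0 0.55;0.05 -0.0276 -0.087 0 0 0 0.55;0.05 -0.0276 -0.087 0 0 0 0.55"

```text
t: 33.0
tcp_pos: [0.4835, 0.0624, 0.1505]
tcp_rot: [0.151, -3.138, 0.001]
wrist_force: [0.5, 0.6, 0.6]
grip_width: 0.0498
finger_force: 0.0
```

Emit:
drive_tool:
  increments: "0.05 -0.0276 -0.087 0 0 0 0.55;0.05 -0.0276 -0.087 0 0 0 0.55;0.05 -0.0276 -0.087 0 0 0 0.55;0.05 -0.0276 -0.087 0 0 0 0.55;0.05 -0.0276 -0.087 0 0 0 0.55"

```text
t: 33.42
tcp_pos: [0.4556, -0.0249, 0.1505]
tcp_rot: [0.995, -2.979, 0.001]
wrist_force: [0.8, 0.3, 0.6]
grip_width: 0.0498
finger_force: 0.0
```

Emit:
drive_tool:
  increments: "0.05 0 0 -0.02 0 0 0;0.05 0 0 -0.02 0 0 0;0.05 0 0 -0.02 0 0 0;0.05 0 0 -0.02 0 0 0"

```text
t: 33.75
tcp_pos: [0.4562, -0.0223, 0.1313]
tcp_rot: [-0.991, 2.981, 0.001]
wrist_force: [0.1, 0.1, -0.7]
grip_width: 0.0496
finger_force: 0.0
```

```bash
python3 - <<'E'
from ov import *
o=bot.observe(); r=o["tcp_rot"]; print(o["tcp_pos"].round(4), np.degrees(2*np.arctan2(r[1],r[0])).round(2)%360,o["joint_positions"])
s=bot.capture("scene");t=bot.capture("top")
a=crop(t,140,172,110,80,3.7);b=crop(s,340,105,125,105,3.1)
b2=crop(s,260,130,75,80,3.7);h=min(a.shape[0],b.shape[0],b2.shape[0])
top=np.hstack([a[:296],cv2.copyMakeBorder(b[:296],0,max(0,296-min(296,b.shape[0])),0,0,0)])[:,:800]
low=np.zeros((300,top.shape[1],3),np.uint8); low[:min(296,b2.shape[0]),:b2.shape[1]]=b2[:296]
cv2.imwrite("pics/f1.png",np.vstack([top,low]))
E
```

```text
[ 0.4562 -0.0223  0.1313] 216.8 [ 1.20796122  0.37308204 -1.40767295  1.97733692  0.40753499  1.1342571
  1.84463459]
```

View pics/f1.png

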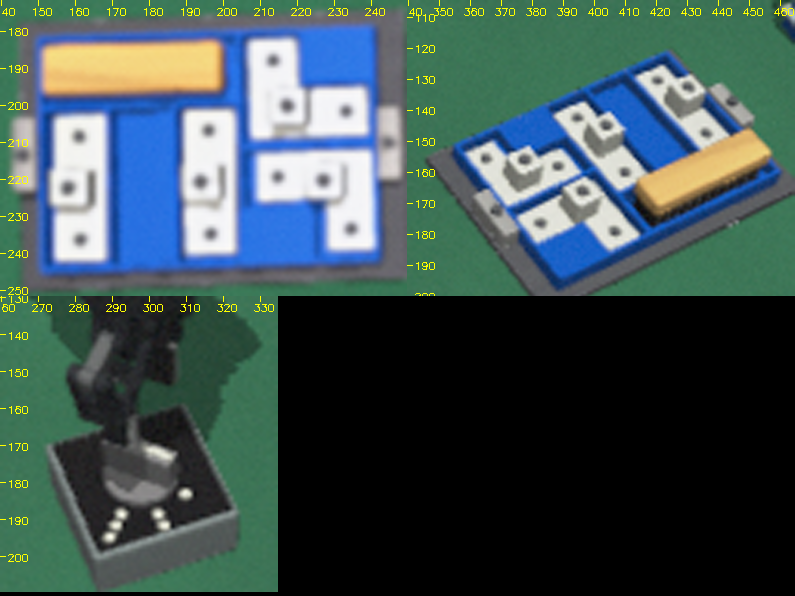

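All four brackets and the brush lie in their pockets, and the selector is at one dot. Approaching the knob carefully, as joint 3 is near its limit.

Emit:
drive_tool:
  increments: "0.05 0 -0.001 -0.015 0 0 0;0.05 0 -0.001 -0.03 0 0 0"

```text
t: 34.02
tcp_pos: [0.457, -0.024, 0.1014]
tcp_rot: [-0.99, 2.98, -0.002]
wrist_force: [-0.2, -0.5, -0.1]
grip_width: 0.05
finger_force: 0.0
```

```bash
python3 -c "
from h import *
o=bot.observe(); print(o['joint_positions'],o['tcp_pos'])"
```

```text
[ 1.14589661  0.4132663  -1.34455742  2.00615059  0.46035333  1.08219343
  1.80555952] [ 0.45697225 -0.02397968  0.1014372 ]
```

Emit:
drive_tool:
  increments: "0.05 -0.001 0.0005 -0.028 0 0 0;0.05 -0.001 0.0005 -0.028 0 0 0;0 -0.001 0.0005 -0.028 0 0 0;0 -0.001 0.0005 -0.028 0 0 0;0 -0.001 0.0005 -0.028 0 0 0"

```text
t: 34.43
tcp_pos: [0.4559, -0.023, 0.0743]
tcp_rot: [-0.991, 2.98, -0.001]
wrist_force: [-11.9, 12.7, 14.6]
grip_width: 0.0141
finger_force: 10.8
```

Emit:
drive_tool:
  increments: "0 0 0 0 0 0 0;0 0 0 0 0 0 0;0 0 0 0 0 0 0;0 0 0 0 0 0 0"

```text
t: 34.77
tcp_pos: [0.4556, -0.0225, 0.0745]
tcp_rot: [-0.991, 2.98, -0.0]
wrist_force: [-5.1, 3.2, 11.0]
grip_width: 0.0129
finger_force: 58.8
```

Emit:
drive_tool:
  increments: "0 0 0 0 0 0 -0.08;0 0 0 0 0 0 -0.16;0 0 0 0 0 0 -0.24;0 0 0 0 0 0 -0.32;0 0 0 0 0 0 -0.4"

```text
t: 35.18
tcp_pos: [0.4559, -0.0234, 0.0745]
tcp_rot: [-0.373, 3.118, -0.002]
wrist_force: [-3.0, -1.1, 8.6]
grip_width: 0.0127
finger_force: 58.6
```

Emit:
drive_tool:
  increments: "0 0 0 0 0 0 -0.08;0 0 0 0 0 0 -0.16;0 0 0 0 0 0 -0.24;0 0 0 0 0 0 -0.32;0 0 0 0 0 0 -0.4"

```text
t: 35.6
tcp_pos: [0.456, -0.0242, 0.0745]
tcp_rot: [0.255, 3.129, -0.003]
wrist_force: [-3.4, -4.4, 9.1]
grip_width: 0.0127
finger_force: 58.7
```

Emit:
drive_tool:
  increments: "0 0 0 0 0 0 -0.08;0 0 0 0 0 0 -0.16;0 0 0 0 0 0 -0.24;0 0 0 0 0 0 -0.32;0 0 0 0 0 0 -0.4"

```text
t: 36.02
tcp_pos: [0.4556, -0.0251, 0.0745]
tcp_rot: [0.872, 3.016, -0.005]
wrist_force: [-5.0, -7.8, 12.6]
grip_width: 0.0128
finger_force: 59.1
```

Emit:
drive_tool:
  increments: "0 0 0 0 0 0 -0.08;0 0 0 0 0 0 -0.16;0 0 0 0 0 0 -0.24;0 0 0 0 0 0 -0.31;0 0 0 0 0 0 -0.31"

```text
t: 36.43
tcp_pos: [0.4551, -0.0255, 0.0745]
tcp_rot: [1.328, 2.845, -0.006]
wrist_force: [-8.2, -10.3, 15.3]
grip_width: 0.0123
finger_force: 59.6
```

```bash
python3 -c "
from h import *
o=bot.observe(); r=o['tcp_rot'];print(o['joint_positions'],o['tcp_pos'],o['ft_torque'],np.degrees(2*np.arctan2(r[1],r[0]))%360)"
```

```text
[ 0.86394219  0.2850007  -0.98871503  2.03850432  0.29519389  0.96493359
  0.42035869] [ 0.45512477 -0.02553851  0.07445479] [-2.12233015  1.84996802  0.44867137] 129.97520669298876
```

Emit:
drive_tool:
  increments: "0.05 0 0 0 0 0 0;0.05 0 0 0 0 0 0;0.05 0 0 0.04 0 0 0;0.05 0 0 0.08 0 0 0;0.05 0 0 0.12 0 0 0"

```text
t: 36.85
tcp_pos: [0.4547, -0.022, 0.1945]
tcp_rot: [-1.317, -2.851, -0.002]
wrist_force: [0.9, 0.2, 0.7]
grip_width: 0.0497
finger_force: 0.0
```

Emit:
drive_tool:
  increments: "0.05 -0.02 -0.19 0.02 0 0 0;0.05 -0.02 -0.19 0.02 0 0 0;0.05 -0.02 -0.19 0.02 0 0 0;0.05 -0.02 -0.19 0.02 0 0 0;0.05 -0.02 -0.19 0.02 0 0 0"

```text
t: 37.27
tcp_pos: [0.4342, -0.2175, 0.2138]
tcp_rot: [1.325, 2.847, -0.001]
wrist_force: [0.6, 0.3, 0.4]
grip_width: 0.0498
finger_force: 0.0
```

```bash
python3 - <<'E'
from h import *
for n in("top","scene"):
    im=bot.capture(n); g=im.min(2)
    # white pointer on the knob top (z=80 mm): bright pixels within 26 mm of the axis
    C=np.array([.4555,-.0235,.08]); u,v=proj(n,C)[0].round().astype(int)
    yy,xx=np.mgrid[v-25:v+26,u-25:u+26]; uv=np.c_[xx.ravel(),yy.ravel()]; X=back(n,uv,.08)-C
    k=(np.hypot(X[:,0],X[:,1])<.027)&(g[uv[:,1],uv[:,0]]>195)
    m=X[k].mean(0) if k.any() else None; print(n,k.sum(),m, np.degrees(np.arctan2(m[1],m[0])) if k.any() else None)
s=bot.capture("scene");cv2.imwrite("pics/end_s.png",s)
f=cv2.imread("pics/f1.png")[10:290,407:407+388]; b=cv2.resize(s[105:210,340:465],None,fx=3.1,fy=3.1,interpolation=cv2.INTER_CUBIC)[10:290,:388]
d=abs(f.astype(int)-b).max(2)[10:,30:]; print("tray change px>60:",(d>60).sum(),d.mean())
print(bot.observe()["tcp_pos"],bot.observe()["dq"].max())
E
```

```text
top 25 [ 5.72181375e-03 -8.80617078e-03  6.93889390e-17] -56.98618353712444
scene 8 [ 6.67063097e-03 -9.81802846e-03 -5.55111512e-17] -55.80676417433986
tray change px>60: 0 3.042654665839023
[ 0.43490502 -0.21470818  0.21317805] 0.021619707204088245
```

```bash
python3 -c "
from bench import bot
print(bot.job_done())"
```

```text
the job is handed in; nothing more can be done
None
```

I handed the job in: the two straight brackets, the two L brackets and the brush lie in their tray pockets, and the selector was turned to one dot first and left at three dots, though the judge's result was not shown to me.

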